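Load the note-paper roll into its sprung desk holder

TASK

Load the note-paper roll into its desk holder: push the sprung spindle, white nose first, through the roll's core until its collar is up against the roll, let go, and take the loaded roll over to the holder. Put the plunger end down into the tall slotted cheek, push the plunger in against that cheek's end wall until the nose clears the round end cup, lower the nose level with the cup and back off so that the spring pushes it fully home. Leave the spindle seated in both ends with the roll hanging on it, and do not disturb the mug, the mouse or the jar.

Things in the scene. Friction and masses are not known exactly. Their poses are not given: they have to be found in the camera images.
- spindle: Aluminium spring spindle, 200 mm long, loose, 0.1 kg, lying level. Origin on its axis at the roll-side face of its collar; +x along the axis to the white nose. Body 15 mm thick from x = 0 to 110 mm; nose 12 mm thick with a round end, to 124; collar 36 mm wide, x = -6 to 0; barrel 15 mm thick, -46 to -6; sprung plunger 10 mm thick, -46 to -76 when free.
- nose (a point): end of the spindle's nose (its fixed end), on the axis at spindle x = +124 mm
- barrel (a point): middle of the spindle's barrel, on its axis at spindle x = -26 mm: the place to grip it from above for threading, fingers closing across the axis. The spindle's centre of mass is near x = +21 mm.
- roll_place (a point): point on the spindle's axis at x = +40 mm, where the roll's centre comes when the roll is against the collar. With the spindle through it, the spindle lies 3 mm below the roll's axis when the roll is held; the roll hangs 3 mm below the spindle when that is held.
- plunger (a joint): how far the plunger is pushed into the barrel, m: 0 free, 0.026 fully in; spring about 2 N at 0 growing by 0.35 N per mm to about 11 N
- plunger_tip (a point): outer end of the plunger, on the spindle's axis (moves with the plunger)
- roll: wound roll of brown note paper, rigid, loose, 0.12 to 0.2 kg, 56 mm diameter, 80 mm wide, open core 21 mm diameter right through. Origin at its centre, x along its axis. It starts level in the cradle, axis 45 mm above the desk, and can be gripped across its 56 mm from above (the cradle stays below 30 mm there).
- cradle: low fixed wooden V cradle, 96 x 66 mm, origin under its centre on the desk, x along the roll's axis. A lip at its +x end (face at x = +42 mm, 30 mm high, below the core) stops the roll; the spindle goes in from the open -x end, moving to +x, with the roll centred in the cradle. The roll lifts straight up.
- rest: low fixed wooden rest: two forked posts (18 mm gap, 52 mm high, at x = -43 and +43 mm) on a 124 x 60 mm foot; origin under its centre on the desk, x along the spindle. The spindle starts in it with its axis 45 mm up, nose to +x, collar face at x = -51 mm, barrel and plunger overhanging, and lifts straight up.
- holder: fixed wooden holder, base 218 x 76 x 10 mm, origin under its centre on the desk; +x runs from the tall slotted cheek to the round end cup. The seated spindle's axis lies along x at z = 70 mm (68 at the nose), collar face at x = -27, nose to +x, plunger pressed in 6 mm by the fit. It must be pressed in over 16 mm for the nose to pass in front of the cup (26 mm at most).
- slot_wall (a point): where the seated plunger's tip rests on the slot's end wall (holder x = -97 mm, z = 70). The cheek is 45 mm wide, 116 mm high, x = -107 to -49; its slot, open at the top and to +x, is 25 mm wide from x = -49 back to -97, floor at z = 62.5. Plunger and barrel drop in from above; fingers on the barrel do not fit.
- cup_floor (a point): where the end of the seated nose rests on the cup's floor (holder x = +97 mm, z = 68). The steel cup is 34 mm outside with a 22 mm bore 10 mm deep centred at z = 73, mouth facing -x at x = +87, top of its rim at z = 90; the upright behind it is 94 mm high. Lowered too far, the nose dips below the bore and meets the rim.
- mug: white mug, 80 mm wide, 90 mm high, with a handle; bystander, origin under its centre
- mouse: grey computer mouse, 100 x 58 x 30 mm; bystander, origin under its centre
- jar: white jar with a steel lid, 60 mm wide, 100 mm high; bystander, origin under its centre
There are look-alikes about, which are no part of the job. What is meant by the roll is not blue, and is the larger of those in its own colour.

How it is judged:
On the way, in this order (a step that is already met when the one before it is completed fails the run):
1. the spindle is through the roll, its collar within about 15 mm of the roll (distance between roll_place and roll below 0.016 m and angle between the x axis of spindle and the x axis of roll, either way round below 0.15 rad), for 0.2 s.
2. the loaded spindle's plunger is pressed in over 11 mm at the slotted cheek (value of joint plunger above 0.011 m and horizontal distance between plunger_tip and slot_wall below 0.02 m and distance between roll_place and roll below 0.045 m), for 0.1 s.
At the end, for the whole second after the job is handed in: Spindle at rest in the holder: nose end within 7 mm of its place on the cup floor, plunger tip within 10 mm of its place on the slot wall, axis within 0.08 rad of the holder's, plunger pressed in 3 to 9.5 mm; the roll at rest on it, centre within 45 mm of roll_place (distance between nose and cup_floor below 0.007 m and distance between plunger_tip and slot_wall below 0.01 m and angle between the x axis of spindle and the x axis of holder, either way round below 0.08 rad and value of joint plunger between 0.003 and 0.0095 m and distance between roll_place and roll below 0.045 m and linear speed of spindle below 0.02 m/s and linear speed of roll below 0.05 m/s); the robot touches nothing.
It fails at once if the mug, the mouse or the jar is moved more than 30 mm (distance of any of mug, mouse, jar from where it was at the start of the episode above 0.03 m).
It also fails if it takes over 58 s, if anything falls off the work surface, if the arm or the gripper's body presses on something with over 40 N, if the wrist force passes 120 N, or if a joint passes its speed limit or range.

ROBOT

A 6-joint arm with a two-finger parallel gripper is mounted at the origin on the work surface. World frame = base frame: x ahead of the robot, y to its left, z up, the work surface at z = 0. Lengths are in m, angles in rad, forces in N, time in s.
With the tool pointing down it reaches from about 0.375 to 0.975 m from the base axis. Payload 3.8 kg.
Tool frame: the origin (TCP) lies on the centre line of the jaws, within the pads' length; the fingertips stand 14 mm ahead of it and the grasp point (between the pads) lies 5 mm behind it; z points along the fingers, x is the direction in which the jaws open and shut, and the axes are right-handed (so a half turn about z gives the same grasp; the last joint's range is limited). The gripper opens to 85 mm and grips with 20 to 120 N. Pads are 22 mm wide; open, the fingers measure 114 mm over their backs; the gripper's body (76 mm by 85 mm) begins 54 mm behind the grasp point. The pads swing forward as they close: fully open they stand 13 mm farther back than shut.
Start: joints at [1.143, 0.264, 1.604, -0, 1.274, -0.037], TCP at [0.257, 0.624, 0.215] pointing down, gripper open.
Joint ranges: [-2.63, 2.63], [-0.94, 2.18], [0.31, 2.57], [-1.31, 4.45], [0, 2.66], [-2.55, 2.55]. Speed limits (rad/s): [2.57, 2.57, 3.14, 3.14, 3.14, 3.14].

INTERFACE

Orientations are given as a rotation vector (axis times angle).
In Python, from workcell import bot gives the robot as it stands. The module is installed in compiled form; this text tells all that it offers.
- The arm moves only by the tool arm_command, never from a script. Its argument "steps" is one flat list of numbers, 7 for each row, row after row: the shift along the tool's x, y, z in units of 30 mm (1.0 is 30 mm), then the turn, a rotation vector about the tool's x, y, z in units of 6 degrees (1.0 is 6 degrees), then the opening, from 0 (shut) to 1 (fully open). In form: [tx, ty, tz, ax, ay, az, fingers, tx, ty, tz, ax, ay, az, fingers, ...]. A call has 1 to 10 rows; each row shifts and turns the commanded pose from where the row before left it, along the tool's axes as they then stand; what a row does not reach is not made up. A row lasts 1/8 s, in which the tool goes at most 62.5 mm and 10.7 degrees, less where a joint would pass 70% of its speed; a pose out of reach is approached as far as the arm can. A call is refused whole if a number of a shift passes 1 or a number of a turn 1, either way. A call with a gripper value outside its range is refused whole. The fingers move at their own pace and stop on an object; "squeeze" is the grip in N (left out, the last holds). Time passes only in rows, so rows that do not move let the fingers close. It gives the time, the measured TCP pose, the force and the opening at its end, in the units of the state.
- bot.read_state(): the state, without advancing time (a new reading comes with each control period).
- bot.read_camera(name): name is "scene" or "top"; returns a dict with "img" (480x640x3 uint8, red, green, blue), "camera_matrix" (3x3 intrinsics, pixels), "pose" (4x4, takes a point from camera to world coordinates). Camera axes: x right, y down, z forward; pixel columns grow to the right and rows downward; lengths in m; the calibration is good to about 2 mm. A picture is of the moment at which its call begins. There is no depth.
- bot.finish_job(): hands the job in, once; it reports no verdict.
The state is a dict: "time": time; "q": joint angles; "joint_vel": joint speeds; "joint_torque": joint torques, N m; "tool_pos": TCP position; "tcp_rot": TCP orientation; "wrist_force": force on the tool from outside, world axes, zero at the start; "torque": the same for the moment, N m; "width": opening from 0.0 (shut) to 1.0 (fully open).
Only numpy, scipy, OpenCV 4.12 (cv2) and the standard library are available. Lean on these libraries where they do the work, as an engineer would, in place of code of your own. Each camera call takes 0.05 s, during which the arm holds its last target.

## Working session

There is one attempt and no reset: what is moved stays moved. The work goes in short steps, Python scripts to look and compute and a tool call to move; the robot and the scene stay as the last step left them, time stands still between calls to the robot, and variables do not carry over. Pictures are saved under pics/ and viewed, and the job is handed in when it is done.

Besides the shell and the picture viewer there is one more tool, called after "Request:" as name(argument=value, ...), one argument or row to a line, values as JSON. arm_command: Moves the arm, as the interface text tells. Its arguments: {"type":"object","properties":{"steps":{"type":"array","items":{"type":"number"}},"squeeze":{"type":"number"}},"required":["steps"]}

```bash
mkdir -p pics; python3 - <<'E'
from workcell import bot
import cv2,numpy as np
s=bot.read_state(); print(s)
for n in ("scene","top"):
    c=bot.read_camera(n); cv2.imwrite(f"pics/{n}0.png",c["img"][:,:,::-1]); print(n,c["camera_matrix"],c["pose"])
    np.savez(f"{n}0.npz",**c)
E
```

```text
{'time': 0.0, 'q': array([ 1.14309458e+00,  2.64758644e-01,  1.60540776e+00,  1.43037402e-05,
        1.27366542e+00, -3.68870748e-02]), 'joint_vel': array([-0.00029224, -0.0003063 , -0.00122829,  0.00055896, -0.00068265,
        0.00260923]), 'joint_torque': array([ 2.52890723e-04, -5.15138948e+01, -3.67303884e+01, -1.96326396e-04,
        1.35421712e-02,  1.27165146e-05]), 'tool_pos': array([0.25680364, 0.62340445, 0.21324012]), 'tcp_rot': array([ 2.60952787,  1.7471815 , -0.00300302]), 'wrist_force': array([ 0.29305278, -0.13053038,  0.85338611]), 'torque': array([-0.02356143,  0.02153038, -0.00407033]), 'width': 1.0025188221646995}
scene [[581.75038778   0.         324.57729715]
 [  0.         581.75038778 242.39249213]
 [  0.           0.           1.        ]] [[-0.66596268  0.63829266 -0.38610387  1.03958742]
 [ 0.74590172  0.57749541 -0.33185791  0.45029581]
 [ 0.01115074 -0.50900052 -0.86069398  1.24901452]
 [ 0.          0.          0.          1.        ]]
top [[471.54346077   0.         316.77426765]
 [  0.         471.54346077 239.68009669]
 [  0.           0.           1.        ]] [[ 6.37228537e-04 -9.88817391e-01  1.49130014e-01  3.69407769e-01]
 [-9.99767988e-01  2.58089424e-03  2.13847884e-02 -5.31690080e-03]
 [-2.15305395e-02 -1.49109042e-01 -9.88586329e-01  9.80175174e-01]
 [ 0.00000000e+00  0.00000000e+00  0.00000000e+00  1.00000000e+00]]
```

View pics/scene0.png

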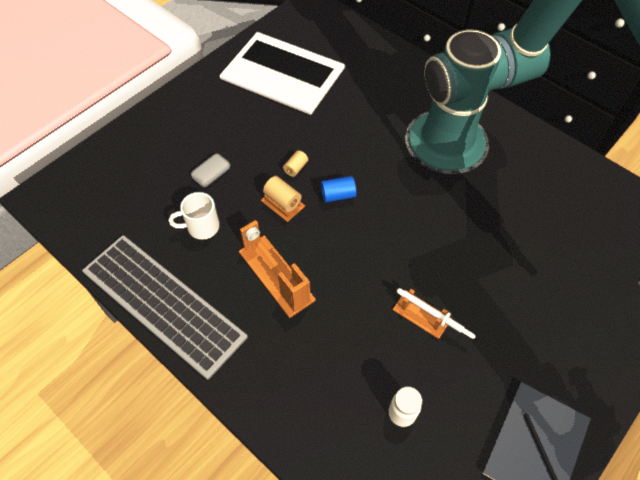

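View pics/top0.png

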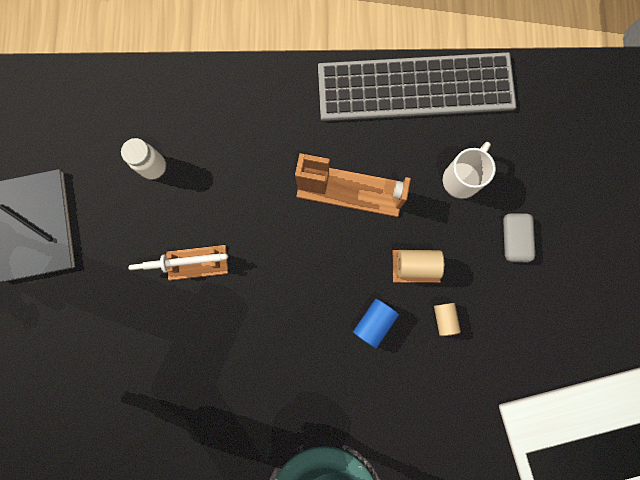

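```bash
python3 - <<'E'
import cv2,numpy as np
t=np.load("top0.npz")["img"][:,:,::-1]; s=np.load("scene0.npz")["img"][:,:,::-1]
def z(im,x,y,w,h,W,H): return cv2.resize(im[y:y+h,x:x+w],(W,H),interpolation=cv2.INTER_CUBIC)
a=z(t,120,230,120,60,400,200);b=z(t,290,145,130,80,400,246); c=z(t,380,235,80,60,400,300)
d=z(s,380,280,100,65,400,260); e=z(s,230,210,100,110,364,400); f=z(s,255,165,60,60,400,400)
cv2.imwrite("pics/z1.png",np.vstack([np.hstack([a,z(t,120,230,120,60,400,200)*0]),np.hstack([c,np.vstack([b,np.zeros((54,400,3),np.uint8)])])]))
r=np.zeros((400,800,3),np.uint8); r[:,:400]=f; r[:,400:764]=e
cv2.imwrite("pics/z2.png",r)
cv2.imwrite("pics/z3.png",d)
E
```

```text
(no output)
```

View pics/z1.png

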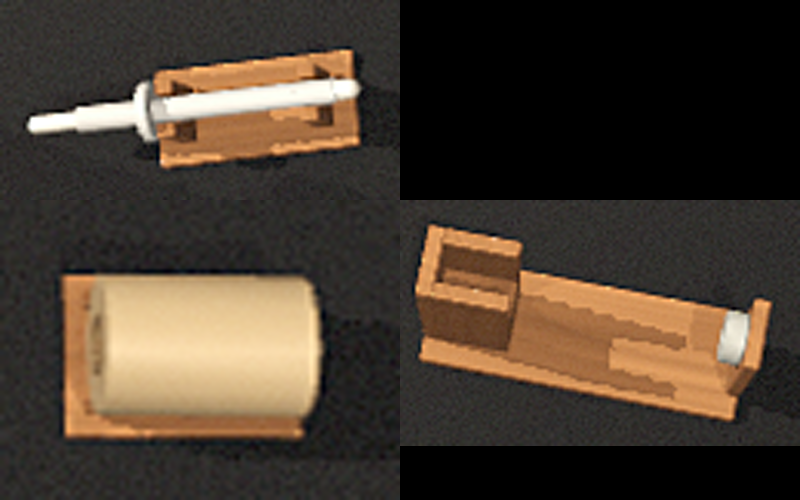

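View pics/z2.png

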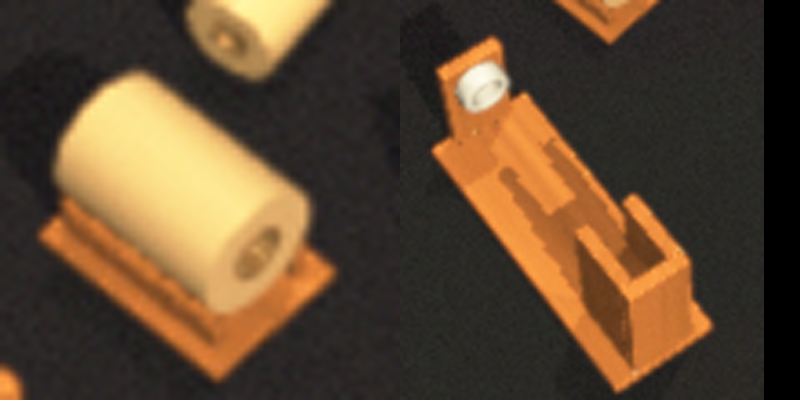

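View pics/z3.png

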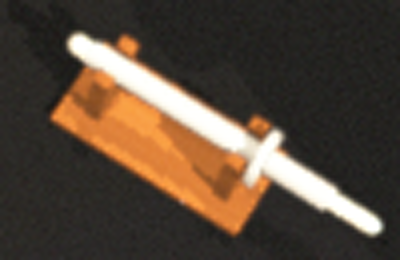

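```bash
cat > h.py <<'E'
import cv2,numpy as np
def load(n): 
    d=np.load(n+".npz"); return d["img"],d["camera_matrix"],d["pose"]
def ray(uv,K,T):
    uv=np.atleast_2d(np.array(uv,float)); d=np.c_[uv,np.ones(len(uv))]@np.linalg.inv(K).T@T[:3,:3].T
    return T[:3,3],d/np.linalg.norm(d,axis=1)[:,None]
def plane(uv,K,T,z):
    o,d=ray(uv,K,T); return o+d*((z-o[2])/d[:,2])[:,None]
def proj(P,K,T):
    P=np.atleast_2d(P); c=(P-T[:3,3])@T[:3,:3]; p=c@K.T; return p[:,:2]/p[:,2:]
def tri(u1,c1,u2,c2):
    o1,d1=ray(u1,*c1);o2,d2=ray(u2,*c2); out=[]
    for a,b in zip(d1,d2):
        s=np.linalg.lstsq(np.c_[a,-b],o2-o1,rcond=None)[0]; p,q=o1+a*s[0],o2+b*s[1]; out.append(np.r_[(p+q)/2,np.linalg.norm(p-q)])
    return np.array(out)
def masks(img):
    h=cv2.cvtColor(img,cv2.COLOR_RGB2HSV); H,S,V=h[...,0].astype(int),h[...,1].astype(int),h[...,2].astype(int)
    return dict(white=(S<60)&(V>130),orange=(H<14)&(S>130)&(V>60),tan=(H>=13)&(H<28)&(S>60)&(S<190)&(V>100))
def blob(m,box):
    x,y,w,h=box; z=np.zeros_like(m,np.uint8); z[y:y+h,x:x+w]=m[y:y+h,x:x+w]
    n,l,st,_=cv2.connectedComponentsWithStats(z); i=1+np.argmax(st[1:,4]); return (l==i).astype(np.uint8)
def bigc(b): return max(cv2.findContours(b,cv2.RETR_EXTERNAL,cv2.CHAIN_APPROX_NONE)[0],key=cv2.contourArea)
E
cat > m.py <<'E'
from h import *
ti,tK,tT=load("top0"); si,sK,sT=load("scene0"); tc=(tK,tT); sc=(sK,sT)
mt,ms=masks(ti),masks(si)
def show(n,b,img):
    r=cv2.minAreaRect(bigc(b)); p=cv2.boxPoints(r); print(n,b.sum(),"rect",np.round(r[0],1),np.round(r[1],1),round(r[2],1)); return p
boxes={"spin":("white",(120,240,120,40),(385,280,100,70)),
"roll":("tan",(385,240,70,50),(255,165,60,60)),
"rest":("orange",(150,235,90,50),(385,280,80,60)),
"cradle":("orange",(385,240,70,50),(255,165,60,60)),
"holder":("orange",(285,145,140,75),(230,215,100,110))}
B={}
for k,(m,bt,bs) in boxes.items():
    B[k]=(blob(mt[m],bt),blob(ms[m],bs))
    for i,nm in enumerate(("top","scene")):
        p=show(k+" "+nm,B[k][i],None)
        e=cv2.approxPolyDP(bigc(B[k][i]),2,True)[:,0]; print("  poly",e.tolist())
def axis(b):
    ys,xs=np.nonzero(b); P=np.c_[xs,ys].astype(float); c=P.mean(0); v=np.linalg.svd(P-c,full_matrices=False)[2][0]; s=(P-c)@v
    return c,v,s.min(),s.max()
def axis3(bt,bs):
    n=[]
    for b,(K,T) in ((bt,tc),(bs,sc)):
        c,v,a,e=axis(b); o,d=ray([c+v*a,c+v*e],K,T); n.append((np.cross(d[0],d[1]),o))
    A=np.array([x/np.linalg.norm(x) for x,_ in n]); bb=np.array([a@o for a,(_,o) in zip(A,n)])
    d=np.cross(A[0],A[1]); d/=np.linalg.norm(d); p=np.linalg.lstsq(A,bb,rcond=None)[0]; return p,d
for k in("spin","roll"):
    p,d=axis3(*B[k]); print(k,"dir",d,"yaw",np.degrees(np.arctan2(d[1],d[0])))
    for i,(b,cam) in enumerate(((B[k][0],tc),(B[k][1],sc))):
        c,v,a,e=axis(b); print("  img ax",c,v,"ends",c+v*a,c+v*e)
        for u in (c+v*a,c,c+v*e):
            o,r=ray(u,*cam); s=np.linalg.lstsq(np.c_[r[0],-d],p-o,rcond=None)[0]; print("   on axis",np.round(p+d*s[1],4)," z45",np.round(plane(u,*cam,.045)[0],4))
E
python3 m.py
```

```text
spin top 713 rect [177.5 262.5] [16.1 99.4] 88.0
  poly [[227, 255], [219, 253], [168, 259], [164, 264], [162, 255], [157, 261], [133, 264], [128, 268], [160, 267], [166, 271], [165, 265], [220, 260]]
spin scene 572 rect [436.7 312.1] [90.2 14.6] 35.9
  poly [[397, 290], [402, 296], [440, 317], [442, 325], [445, 322], [472, 338], [475, 336], [450, 319], [449, 312], [445, 316], [404, 290]]
roll top 1572 rect [418. 266.] [32. 52.] 90.0
  poly [[392, 250], [393, 281], [439, 282], [444, 265], [440, 250]]
roll scene 989 rect [281.7 197.9] [45.2 29.9] 37.6
  poly [[269, 178], [263, 188], [266, 201], [270, 198], [273, 202], [269, 205], [265, 203], [276, 210], [269, 206], [274, 203], [278, 211], [283, 211], [282, 217], [287, 212], [288, 216], [289, 212], [296, 213], [304, 206], [298, 206], [301, 203], [301, 195], [277, 176]]
rest top 521 rect [197.5 270.1] [13.8 60.4] 82.9
  poly [[227, 263], [223, 260], [213, 262], [214, 266], [208, 265], [205, 269], [203, 267], [206, 265], [202, 268], [200, 263], [184, 265], [182, 268], [167, 267], [170, 276], [187, 276], [172, 279], [227, 273], [227, 265]
[... 2357 characters left out ...]
-0.98780938  0.15561682] yaw -89.7677067219728
  img ax [417.60496183 265.17366412] [ 0.99980287 -0.01985515] ends [392.25175645 265.67715507] [443.99304181 264.64962153]
   on axis [ 0.4604 -0.1384  0.0189]  z45 [ 0.458  -0.1348  0.045 ]
   on axis [ 0.4606 -0.1884  0.0268]  z45 [ 0.4589 -0.1849  0.045 ]
   on axis [ 0.4608 -0.2394  0.0348]  z45 [ 0.4599 -0.2369  0.045 ]
  img ax [282.02831143 195.44186047] [0.75341624 0.65754389] ends [265.8477371  181.32026713] [299.73078073 210.89168737]
   on axis [ 0.4609 -0.2512  0.0367]  z45 [ 0.4649 -0.2464  0.045 ]
   on axis [ 0.4607 -0.1943  0.0277]  z45 [ 0.4688 -0.1852  0.045 ]
   on axis [ 0.4604 -0.133   0.0181]  z45 [ 0.4731 -0.1202  0.045 ]
```

```bash
python3 - <<'E'
from h import *
ti,tK,tT=load("top0"); si,sK,sT=load("scene0")
h=cv2.cvtColor(ti,cv2.COLOR_RGB2HSV); 
for r in (248,251,255,264,272,276,278,280,282): print(r,[tuple(int(v) for v in h[r,c]) for c in (394,398,405,420,438,443)])
h=cv2.cvtColor(si,cv2.COLOR_RGB2HSV)
print([tuple(int(v) for v in h[r,c]) for r,c in ((190,275),(200,285),(205,290),(207,297),(203,294),(214,287),(205,268))])
E
```

```text
248 [(40, 30, 51), (90, 15, 34), (128, 30, 34), (150, 21, 37), (30, 7, 37), (48, 33, 39)]
251 [(13, 147, 206), (14, 137, 199), (17, 105, 197), (17, 101, 190), (17, 106, 181), (90, 32, 40)]
255 [(13, 145, 187), (18, 107, 179), (19, 93, 228), (19, 96, 223), (19, 96, 221), (13, 82, 87)]
264 [(14, 154, 191), (16, 115, 169), (19, 79, 251), (19, 79, 249), (19, 84, 246), (18, 92, 213)]
272 [(13, 148, 200), (16, 110, 183), (19, 97, 211), (18, 95, 215), (18, 94, 220), (17, 118, 128)]
276 [(14, 146, 220), (14, 129, 168), (16, 102, 165), (18, 106, 173), (18, 99, 185), (150, 46, 22)]
278 [(14, 141, 213), (13, 149, 202), (13, 156, 150), (14, 139, 145), (14, 129, 152), (68, 66, 31)]
280 [(14, 147, 220), (13, 148, 207), (14, 151, 206), (11, 156, 154), (13, 150, 158), (165, 40, 38)]
282 [(10, 127, 104), (8, 147, 92), (11, 160, 123), (12, 169, 80), (11, 130, 106), (16, 88, 32)]
[(22, 118, 252), (22, 120, 250), (16, 144, 183), (13, 188, 213), (16, 151, 197), (13, 186, 191), (13, 188, 187)]
```

```bash
cat > roll.py <<'E'
from h import *
ti,tK,tT=load("top0"); si,sK,sT=load("scene0")
def hsv(i): return [x.astype(int) for x in cv2.split(cv2.cvtColor(i,cv2.COLOR_RGB2HSV))]
H,S,V=hsv(ti); bt=blob((H>=15)&(H<28)&(S<128)&(V>90),(385,240,70,50))
H,S,V=hsv(si); bs=blob((H>=15)&(H<30)&(S<175)&(V>90),(255,165,60,60))
def mid(b,K,T):
    # silhouette points in direction across: use min-area rect's long sides then refine with line fits
    ys,xs=np.nonzero(b); P=np.c_[xs,ys].astype(float); r=cv2.minAreaRect(P.astype(np.float32)); bx=cv2.boxPoints(r)
    e=bx[1]-bx[0],bx[2]-bx[1]; v=max(e,key=np.linalg.norm); v=v/np.linalg.norm(v); n=np.array([-v[1],v[0]]); c=P.mean(0)
    s=(P-c)@v; t=(P-c)@n; L=[]
    bins=np.arange(np.floor(s.min())+10,s.max()-10,1.)
    lo=[(a+.5,t[(s>=a)&(s<a+1)].min()-.4) for a in bins]; hi=[(a+.5,t[(s>=a)&(s<a+1)].max()+.4) for a in bins]
    pl=[np.polyfit(*np.array(q).T,1) for q in (lo,hi)]
    print("rect",np.round(r[0],1),np.round(r[1],1),"slopes",pl[0],pl[1])
    N=[]
    for p in pl:
        o,d=ray([c+v*a+n*np.polyval(p,a) for a in (-15,15)],K,T); N.append(np.cross(d[0],d[1])/np.linalg.norm(np.cross(d[0],d[1])))
    m=N[0]+N[1]; m/=np.linalg.norm(m); return m,T[:3,3],(c,v,s.min(),s.max()),np.degrees(np.arccos(abs(N[0]@N[1])))
m1=mid(bt,tK,tT);m2=mid(bs,sK,sT)
A=np.array([m1[0],m2[0]]); b=np.array([m1[0]@m1[1],m2[0]@m2[1]])
d=np.cross(*A); d/=np.linalg.norm(d); d*=-np.sign(d[1]); p=np.linalg.lstsq(A,b,rcond=None)[0]
for y in (-.13,-.19,-.24): print(p+d*(y-p[1])/d[1])
# top plane with z=45
for y in (-.13,-.19,-.24): 
    n=m1[0]; x=(b[0]-n[1]*y-n[2]*.045)/n[0]; n2=m2[0]; x2=(b[1]-n2[1]*y-n2[2]*.045)/n2[0]; print("x at z45 top",x,"scene",x2)
for (K,T),m in (((tK,tT),m1),((sK,sT),m2)):
    c,v,a,e=m[2]; print("ends px",c+v*a,c+v*e, "dia ang",m[3])
ys,xs=np.nonzero(bt); print(xs.min(),xs.max())
print("top-view left end at z45..", plane([[xs.min()-.5,264.2],[xs.max()+.5,264.4]],tK,tT,.045), plane([[393,249],[393,282.5],[440.5,282.5]],tK,tT,.006))
E
python3 roll.py
```

```text
rect [420.5 263.5] [47. 27.] slopes [-1.24675809e-16 -1.39278431e+01] [-8.31172057e-17  1.38721569e+01]
rect [281.7 193.1] [39.2 22.4] slopes [-6.35955871e-03 -1.09128904e+01] [ 0.02469804 10.92824674]
[ 0.46271853 -0.13        0.0412274 ]
[ 0.46252559 -0.19        0.04225688]
[ 0.4623648  -0.24        0.04311478]
x at z45 top 0.46234285741950104 scene 0.46449990086633897
x at z45 top 0.46225243189674864 scene 0.4638208526072877
x at z45 top 0.46217707729445506 scene 0.46325497905807844
ends px [397.         263.52784314] [444.         263.52784314] dia ang 3.368330971207216
ends px [266.19287909 181.05546507] [297.33478887 204.86989031] dia ang 2.943488800769601
397 444
top-view left end at z45.. [[ 0.46088842 -0.14327272  0.045     ]
 [ 0.46035179 -0.23792163  0.045     ]] [[ 0.49638104 -0.14255938  0.006     ]
 [ 0.42699038 -0.14093603  0.006     ]
 [ 0.42692851 -0.23799601  0.006     ]]
```

```bash
python3 - <<'E'
from h import *
ti,_,_=load("top0"); si,_,_=load("scene0")
def g(im,x,y,w,h,f,n):
    o=cv2.resize(im[y:y+h,x:x+w,::-1],None,fx=f,fy=f,interpolation=cv2.INTER_CUBIC); o=cv2.convertScaleAbs(o,alpha=1.3,beta=15)
    for k in range(0,w,10): cv2.line(o,(k*f,0),(k*f,6),(0,255,0),1); cv2.putText(o,str(x+k),(k*f,16),0,.35,(0,255,0),1)
    for k in range(0,h,10): cv2.line(o,(0,k*f),(6,k*f),(0,255,0),1); cv2.putText(o,str(y+k),(8,k*f+4),0,.35,(0,255,0),1)
    cv2.imwrite(n,o)
g(ti,290,145,130,75,6,"pics/ht.png"); g(si,232,214,90,106,5,"pics/hs.png")
E
```

```text
(no output)
```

View pics/ht.png

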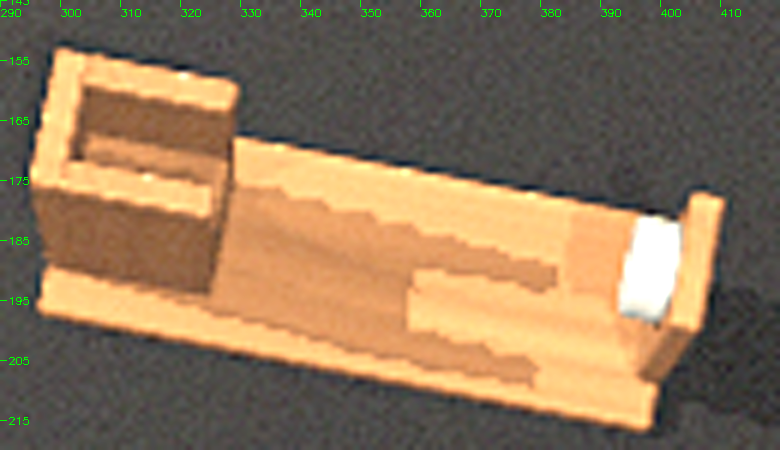

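View pics/hs.png

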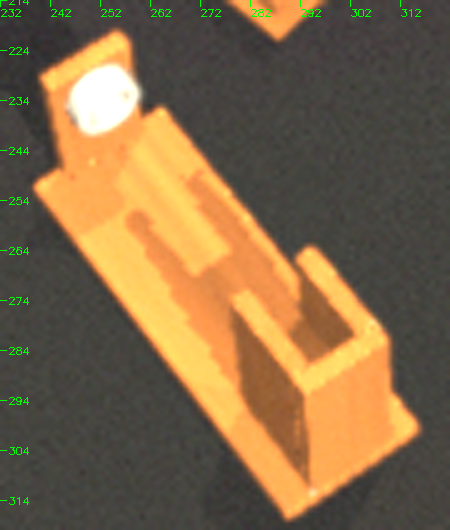

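```bash
cat > hold.py <<'E'
from h import *
from scipy.spatial.transform import Rotation as R
_,tK,tT=load("top0"); _,sK,sT=load("scene0")
def fit(L,W):
    L=np.array(L,float)[:,:2]/1e3; W=np.array(W)[:,:2]; a,b=L.mean(0),W.mean(0); H=(L-a).T@(W-b)
    th=np.arctan2(H[0,1]-H[1,0],H[0,0]+H[1,1]); c,s=np.cos(th),np.sin(th); M=np.array([[c,-s],[s,c]]); o=b-M@a
    print("origin",o.round(4),"yaw",np.degrees(th).round(2)); print(" res mm",((L@M.T+o-W)*1e3).round(1).tolist()); return o,th
T=[(-107,22.5,116,299.7,153),(-49,22.5,116,329.7,158.7),(-49,-22.5,116,325.5,180.8),(-107,-22.5,116,295,175.3),(-109,-38,10,296.7,197),(109,-38,10,398.3,216.7)]
S=[(-107,-22.5,116,309,281),(-107,22.5,116,293,291.6),(-49,22.5,116,279,273),(-49,-22.5,116,294,263.4),(-109,38,10,290,317.6),(-109,-38,10,316,299.6),(109,38,10,239,251.4)]
for P,K,TT in ((T,tK,tT),(S,sK,sT)):
    fit(P,[plane(p[3:],K,TT,p[2]/1e3)[0] for p in P])
E
python3 hold.py
```

```text
origin [ 0.6235 -0.0551] yaw -101.49
 res mm [[-0.2, -0.8], [-0.1, -0.5], [-0.9, 0.4], [-0.4, -0.5], [1.0, 1.1], [0.7, 0.2]]
origin [ 0.6275 -0.0534] yaw -101.36
 res mm [[-0.4, 2.6], [1.8, 2.1], [2.7, -1.0], [-2.0, -0.1], [-0.6, -1.3], [-1.4, -0.2], [-0.1, -2.0]]
```

```bash
cat > plan.py <<'E'
import numpy as np,sys
from scipy.spatial.transform import Rotation as R
from workcell import bot
def plan(pos,yaw,n,fing,start=None,dec=2,pitch=0):
    """pos target TCP, yaw deg of tool x; n rows"""
    s=bot.read_state()
    p,r=(s["tool_pos"],R.from_rotvec(s["tcp_rot"])) if start is None else start
    y=np.radians(yaw); c,sn=np.cos(y),np.sin(y)
    rt=R.from_matrix(np.array([[c,sn,0],[sn,-c,0],[0,0,-1.]]))
    if pitch: rt=rt*R.from_euler('x',pitch,degrees=True)
    w=(r.inv()*rt).as_rotvec(); tot=np.array(pos)-p; out=[]; pc,rc=np.array(p),r
    for i in range(n):
        goal=p+tot*(i+1)/n
        t=np.round(rc.inv().apply(goal-pc)/.03,dec); a=np.round(np.degrees((rc.inv()*(r*R.from_rotvec(w*(i+1)/n))).as_rotvec())/6,dec)
        out.append(list(t+0.)+list(a+0.)+[fing]); pc=pc+rc.apply(t*.03); rc=rc*R.from_rotvec(np.radians(a*6))
    print("max",np.abs(np.array(out)[:,:6]).max(),"end",pc.round(4),"yaw",np.degrees(np.arctan2(*rc.as_matrix()[[1,0],0])).round(2),"z",rc.as_matrix()[:,2].round(3))
    print(",  ".join(",".join(f"{v:g}" for v in o) for o in out))
    return pc,rc
def st():
    s=bot.read_state(); m=R.from_rotvec(s["tcp_rot"]).as_matrix()
    print("t",round(s["time"],2),"pos",s["tool_pos"].round(4),"yaw",np.degrees(np.arctan2(m[1,0],m[0,0])).round(2),"z",m[:,2].round(3),"F",s["wrist_force"].round(1),"w",round(s["width"],3),"q",s["q"].round(2))
E
python3 -c "
from plan import *
st();e=plan([.4625,.344,.12],6.5,11,1);plan([.4625,.344,.04],6.5,3,1,e)"
```

```text
t 0.1 pos [0.2568 0.6235 0.2134] yaw 67.61 z [-0.001 -0.002 -1.   ] F [ 0.4 -0.4  0.1] w 1.004 q [ 1.14  0.26  1.61 -0.    1.27 -0.04]
max 1.05 end [0.4624 0.3439 0.1199] yaw 6.47 z [ 0.  0. -1.]
-0.55,0.9,0.28,0,0,0.93,1,  -0.45,0.95,0.29,0,0,0.92,1,  -0.36,0.98,0.28,0,0,0.93,1,  -0.27,1.02,0.29,0,0.01,0.92,1,  -0.16,1.04,0.28,0,0,0.93,1,  -0.07,1.05,0.28,0.01,0,0.93,1,  0.04,1.05,0.29,0,0,0.92,1,  0.14,1.04,0.28,0,0,0.93,1,  0.24,1.02,0.28,0,0,0.92,1,  0.34,1,0.28,0,0.01,0.93,1,  0.43,0.96,0.29,0,0,0.93,1
max 0.89 end [0.4624 0.3439 0.0401] yaw 6.47 z [ 0.  0. -1.]
0,0,0.89,0,0,0,1,  0,0,0.89,0,0,0,1,  0,0,0.88,0,0,0,1
```

Request:
arm_command(
  steps=[-0.55,0.9,0.28,0,0,0.93,1,-0.45,0.95,0.29,0,0,0.92,1,-0.36,0.98,0.28,0,0,0.93,1,-0.27,1,0.29,0,0,0.92,1,-0.16,1,0.28,0,0,0.93,1,-0.07,1,0.28,0,0,0.93,1,0.04,1,0.29,0,0,0.92,1,0.14,1,0.28,0,0,0.93,1,0.24,1,0.28,0,0,0.92,1,0.34,1,0.28,0,0,0.93,1],
  squeeze=80,
)

```text
time: 1.35
tool_pos: [0.4403, 0.3742, 0.1289]
tcp_rot: [3.124, 0.325, -0.001]
wrist_force: [0.4, -0.7, 0.2]
width: 1.003
```

```bash
python3 -c "
from plan import *
st();e=plan([.4625,.344,.10],6.5,3,1)"
```

```text
t 1.35 pos [0.4403 0.3742 0.1289] yaw 11.87 z [-0.001 -0.001 -1.   ] F [ 0.4 -0.7  0.2] w 1.003 q [ 0.66  0.15  1.9  -0.    1.09  0.45]
max 0.38 end [0.4624 0.344  0.1001] yaw 6.47 z [ 0. -0. -1.]
0.17,0.38,0.32,0,0,0.3,1,  0.19,0.37,0.32,0,0,0.3,1,  0.19,0.37,0.32,0,0.01,0.3,1
```

Request:
arm_command(
  steps=[0.27,0.57,0.48,0,0,0.45,1,0.28,0.55,0.48,0,0,0.45,1,0,0,0,0,0,0,1,0,0,0,0,0,0,1],
)

```text
time: 1.85
tool_pos: [0.4624, 0.3458, 0.1008]
tcp_rot: [-3.136, -0.183, 0.001]
wrist_force: [0.3, 0.3, 0.4]
width: 0.997
```

```bash
python3 -c "
from plan import *
st();e=plan([.4625,.344,.04],6.5,3,1)
import cv2
for n in ('top','scene'):
    c=bot.read_camera(n); cv2.imwrite(f'pics/{n}1.png',c['img'][:,:,::-1]); np.savez(n+'1.npz',**c)
"
```

```text
t 1.85 pos [0.4624 0.3458 0.1008] yaw 6.68 z [-0.  0. -1.] F [0.3 0.3 0.4] w 0.997 q [0.6  0.18 1.93 0.   1.03 0.48]
max 0.68 end [0.4626 0.3441 0.0399] yaw 6.5 z [-0.  0. -1.]
0,0.02,0.68,0,0,0.01,1,  0,0.02,0.67,0,0,0.01,1,  0,0.02,0.68,0,0,0.01,1
```

View pics/top1.png

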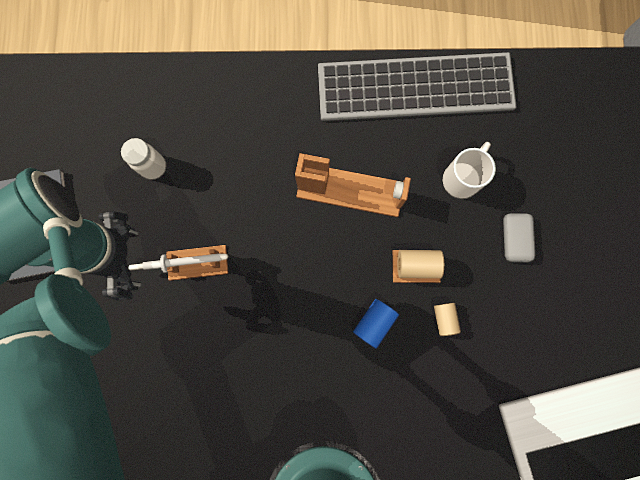

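View pics/scene1.png

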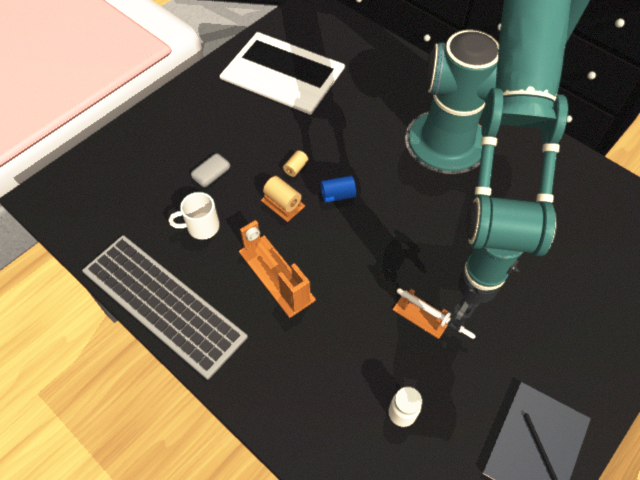

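Request:
arm_command(
  steps=[0,0.02,0.68,0,0,0.01,1,0,0.02,0.67,0,0,0.01,1,0,0.02,0.68,0,0,0.01,1,0,0,0,0,0,0,1,0,0,0,0,0,0,0,0,0,0,0,0,0,0,0,0,0,0,0,0,0,0,0,0,0,0,0,0],
  squeeze=80,
)

```text
time: 2.95
tool_pos: [0.4631, 0.3438, 0.0405]
tcp_rot: [-3.136, -0.177, -0.001]
wrist_force: [0.8, -0.8, 0.0]
width: 0.143
```

```bash
python3 -c "
from plan import *
st()"
```

```text
t 2.95 pos [0.4631 0.3438 0.0405] yaw 6.47 z [ 0.001  0.    -1.   ] F [ 0.8 -0.8  0. ] w 0.143 q [0.6  0.25 1.97 0.   0.92 0.48]
```

Request:
arm_command(
  steps=[0,0,0,0,0,0,0,0,0,-0.5,0,0,0,0,0,0,-1,0,0,0,0,0,0,-0.6,0,0,0,0,0,0,0,0,0,0,0],
)

```text
time: 3.58
tool_pos: [0.4645, 0.3447, 0.1056]
tcp_rot: [-3.134, -0.177, -0.007]
wrist_force: [0.5, 0.4, 0.1]
width: 0.003
```

```bash
python3 -c "
from plan import *
st()
e=plan([.4635,.04,.07],0,11,0)
import cv2
for n in ('top','scene'):
    c=bot.read_camera(n); cv2.imwrite(f'pics/{n}2.png',c['img'][:,:,::-1]); np.savez(n+'2.npz',**c)
"
```

```text
t 3.58 pos [0.4645 0.3447 0.1056] yaw 6.47 z [ 0.004  0.003 -1.   ] F [0.5 0.4 0.1] w 0.003 q [ 0.6   0.17  1.93 -0.    1.04  0.48]
max 0.93 end [0.4635 0.04   0.0701] yaw -0.01 z [ 0.  0. -1.]
-0.11,0.92,0.11,0,0,0.1,0,  -0.1,0.92,0.1,0,-0.01,0.1,0,  -0.08,0.91,0.11,-0.01,0,0.09,0,  -0.08,0.92,0.1,0,0,0.1,0,  -0.07,0.93,0.11,0,-0.01,0.1,0,  -0.06,0.92,0.11,0,0,0.1,0,  -0.05,0.92,0.1,-0.01,-0.01,0.1,0,  -0.04,0.92,0.11,0,0,0.09,0,  -0.04,0.92,0.11,0,0,0.1,0,  -0.02,0.93,0.1,0,-0.01,0.1,0,  -0.01,0.92,0.11,0,0,0.1,0
```

View pics/scene2.png

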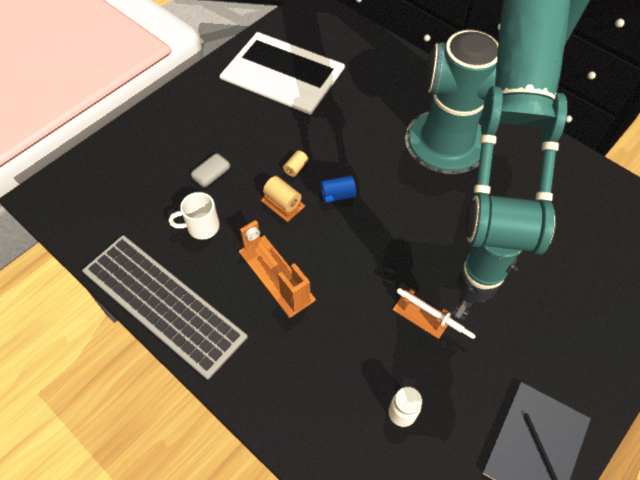

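```bash
python3 - <<'E'
from h import *
t,_,_=load("top2"); s,_,_=load("scene2"); s1,_,_=load("scene1")
f=lambda i,x,y,w,h:cv2.resize(i[y:y+h,x:x+w,::-1],(400,300),interpolation=cv2.INTER_CUBIC)
cv2.imwrite("pics/z4.png",np.vstack([np.hstack([f(t,80,215,160,120)]*1+[f(s,380,250,100,75)]),np.hstack([f(s,435,280,48,36),f(s1,435,280,48,36)])]))
E
```

```text
(no output)
```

View pics/z4.png

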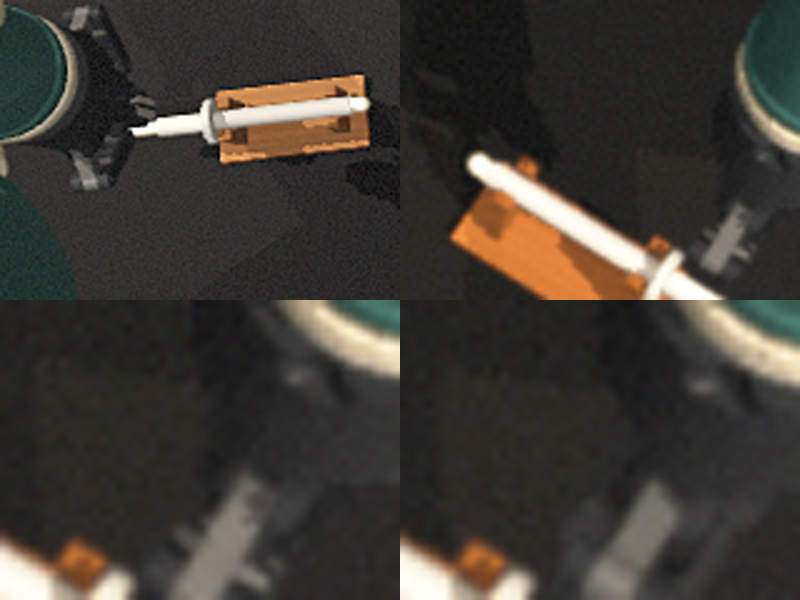

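```bash
python3 - <<'E'
from h import *
for n in("top2","scene2"):
    i,K,T=load(n); print(n,proj([[.4645,.3447,.0916],[.4645,.3447,.1056],[.4625,.344,.045]],K,T).round(1))
    x,y=proj([[.4645,.3447,.0916]],K,T)[0].astype(int)
    o=cv2.resize(i[y-40:y+40,x-50:x+50,::-1],(800,640),interpolation=cv2.INTER_CUBIC)[:600]; o=cv2.convertScaleAbs(o,alpha=1.8,beta=20)
    for P in ([.4645,.3447,.0916],[.4645,.3447,.1056],[.4645,.3447,.1156]):
        u=(proj([P],K,T)[0]-[x-50,y-40]+.5)*8; cv2.circle(o,tuple(u.astype(int)),4,(0,0,255),-1)
    cv2.imwrite(f"pics/{n}z.png",o)
E
```

```text
top2 [[143.5 260.3]
 [140.6 259.5]
 [152.7 263.8]]
scene2 [[459.8 317.2]
 [461.2 314.5]
 [455.6 324.7]]
```

View pics/top2z.png

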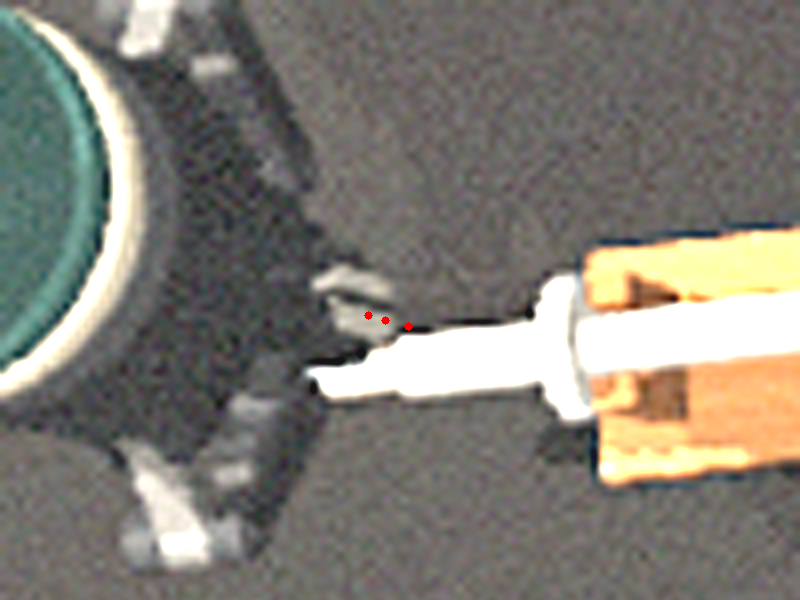

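View pics/scene2z.png

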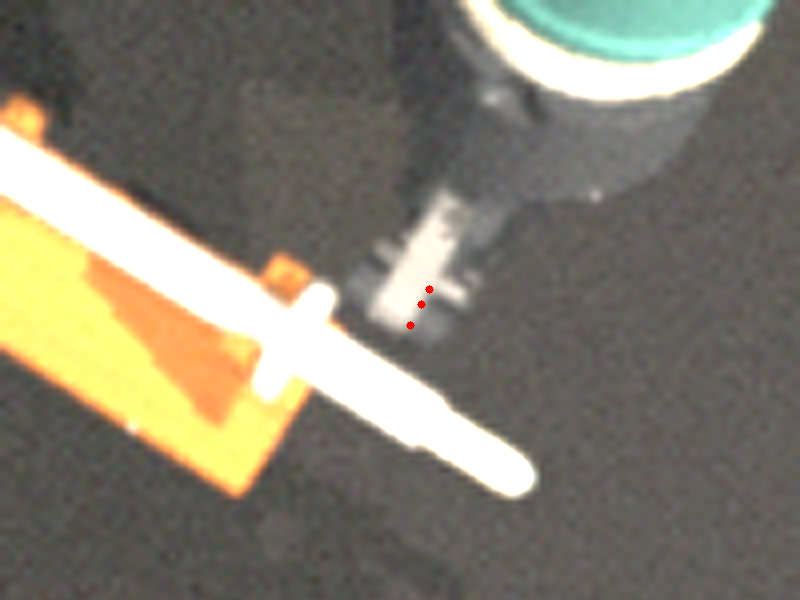

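Request:
arm_command(
  steps=[0,0,0,0,0,0,1,0,0,0,0,0,0,1,0,0,0,0,0,0,1,0,0,0,0,0,0,1,-0.05,0.02,0.8,0,0,0,1,0,0,0.8,0,0,0,1,0,0,0.7,0,0,0,1,0,0,0,0,0,0,1],
)

```text
time: 4.68
tool_pos: [0.4597, 0.3417, 0.032]
tcp_rot: [3.134, 0.177, -0.006]
wrist_force: [0.1, -0.7, 0.1]
width: 0.999
```

```bash
python3 -c "
from plan import *
st()
import cv2
from h import *
for n in ('top','scene'):
    c=bot.read_camera(n); np.savez(n+'3.npz',**c)
    i,K,T=load(n+'3'); tp=bot.read_state()['tool_pos']; x,y=proj([tp],K,T)[0].astype(int)
    cv2.imwrite(f'pics/{n}3z.png',cv2.convertScaleAbs(cv2.resize(i[y-30:y+30,x-40:x+40,::-1],(800,600),interpolation=cv2.INTER_CUBIC),alpha=1.8,beta=20))
"
```

```text
t 4.67 pos [0.4597 0.3417 0.032 ] yaw 6.47 z [-0.004 -0.002 -1.   ] F [ 0.1 -0.7  0.1] w 0.999 q [0.6  0.26 1.98 0.   0.91 0.48]
```

View pics/top3z.png

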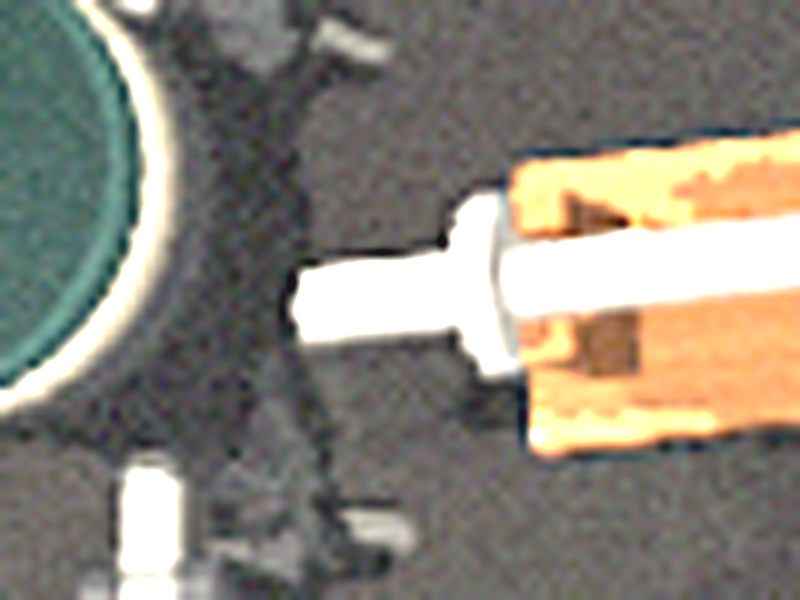

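View pics/scene3z.png

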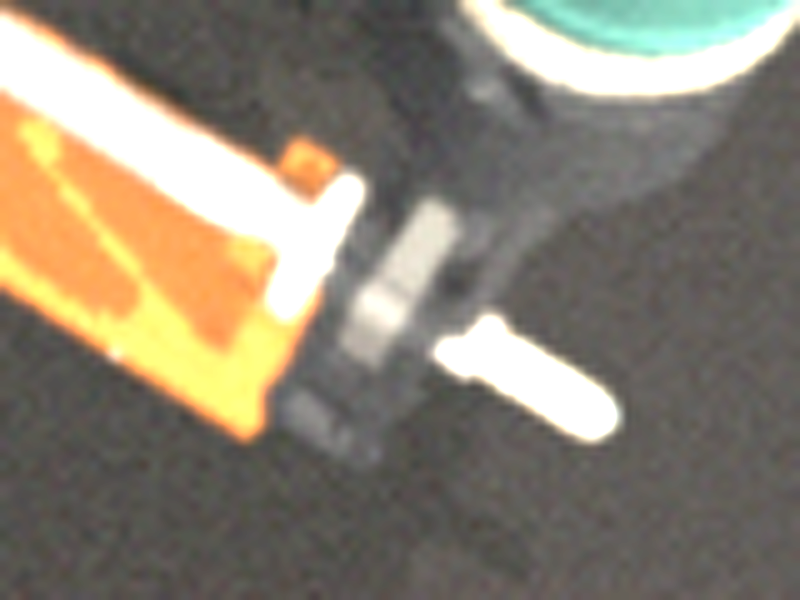

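Request:
arm_command(
  steps=[0,0,0,0,0,0,0,0,0,0,0,0,0,0,0,0,0,0,0,0,0,0,0,0,0,0,0,0,0,0,0,0,0,0,0,0,0,0,0,0,0,0],
  squeeze=80,
)

```text
time: 5.52
tool_pos: [0.4615, 0.3429, 0.0341]
tcp_rot: [-3.137, -0.177, -0.0]
wrist_force: [-0.6, -0.3, 1.5]
width: 0.002
```

```bash
python3 -c "
from plan import *
st()
import cv2
from h import *
for n in ('top','scene'):
    c=bot.read_camera(n); np.savez(n+'3.npz',**c)
    i,K,T=load(n+'3'); tp=bot.read_state()['tool_pos']; x,y=proj([tp],K,T)[0].astype(int)
    cv2.imwrite(f'pics/{n}4z.png',cv2.convertScaleAbs(cv2.resize(i[y-30:y+30,x-40:x+40,::-1],(800,600),interpolation=cv2.INTER_CUBIC),alpha=1.8,beta=20))
"
```

```text
t 5.53 pos [0.4615 0.3429 0.0341] yaw 6.47 z [ 0.  0. -1.] F [-0.6 -0.3  1.5] w 0.002 q [ 0.6   0.25  1.98 -0.    0.91  0.48]
```

View pics/top4z.png

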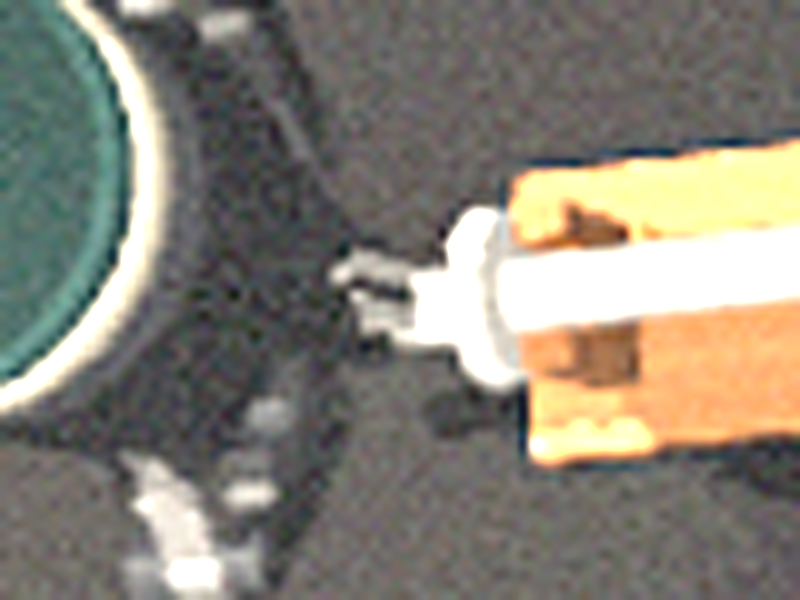

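View pics/scene4z.png

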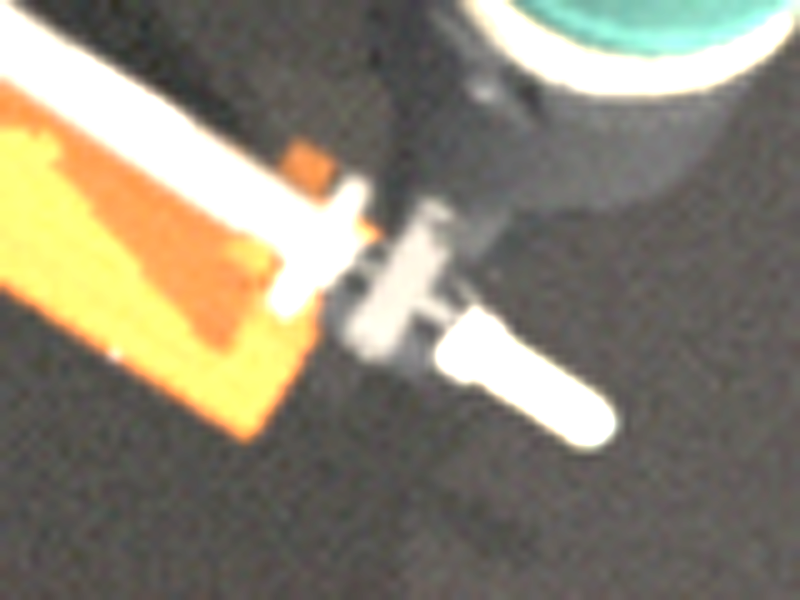

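```bash
python3 - <<'E'
from h import *
for n in("top3","scene3"):
    i,K,T=load(n); c=proj([[.4615,.3429,.0341]],K,T)[0].astype(int)
    for x in (.4615,):
      for y in (.3319,.3429,.3539):
        print(n,y,[(z,((proj([[x,y,z]],K,T)[0]-c+[40.5,30.5])*10).round(0).tolist()) for z in (.02,.034,.045,.06,.075)])
    print("nose/barrel edge", ((proj([[.4615,.3427,.0525],[.4585,.3696,.045],[.454,.394,.045]],K,T)-c+[40.5,30.5])*10).round())
E
```

```text
top3 0.3319 [(0.02, [485.0, 319.0]), (0.034, [461.0, 313.0]), (0.045, [442.0, 307.0]), (0.06, [415.0, 300.0]), (0.075, [387.0, 292.0])]
top3 0.3429 [(0.02, [432.0, 319.0]), (0.034, [407.0, 313.0]), (0.045, [388.0, 308.0]), (0.06, [360.0, 300.0]), (0.075, [331.0, 292.0])]
top3 0.3539 [(0.02, [379.0, 319.0]), (0.034, [353.0, 313.0]), (0.045, [333.0, 308.0]), (0.06, [305.0, 300.0]), (0.075, [275.0, 293.0])]
nose/barrel edge [[375. 304.]
 [255. 323.]
 [133. 345.]]
scene3 0.3319 [(0.02, [358.0, 308.0]), (0.034, [370.0, 284.0]), (0.045, [379.0, 265.0]), (0.06, [393.0, 238.0]), (0.075, [407.0, 211.0])]
scene3 0.3429 [(0.02, [397.0, 339.0]), (0.034, [410.0, 315.0]), (0.045, [420.0, 296.0]), (0.06, [434.0, 269.0]), (0.075, [448.0, 242.0])]
scene3 0.3539 [(0.02, [437.0, 369.0]), (0.034, [450.0, 345.0]), (0.045, [461.0, 327.0]), (0.06, [475.0, 300.0]), (0.075, [490.0, 274.0])]
nose/barrel edge [[426. 282.]
 [527. 362.]
 [630. 417.]]
```

Request:
arm_command(
  steps=[0,0,-0.5,0,0,0,0,0,0,-0.5,0,0,0,0,0,0,0,0,0,0,0],
)

```text
time: 6.0
tool_pos: [0.4632, 0.344, 0.0666]
tcp_rot: [-3.134, -0.177, -0.006]
wrist_force: [0.3, 0.5, -0.2]
width: 0.001
```

```bash
python3 -c "
from plan import *
st()
import cv2
from h import *
for n in ('top','scene'):
    c=bot.read_camera(n); np.savez(n+'4.npz',**c)
    i,K,T=load(n+'4'); tp=bot.read_state()['tool_pos']; x,y=proj([tp],K,T)[0].astype(int)
    cv2.imwrite(f'pics/{n}5z.png',cv2.convertScaleAbs(cv2.resize(i[y-30:y+30,x-40:x+40,::-1],(800,600),interpolation=cv2.INTER_CUBIC),alpha=2.5,beta=30))
"
```

```text
t 6.0 pos [0.4632 0.344  0.0666] yaw 6.47 z [ 0.004  0.003 -1.   ] F [ 0.3  0.5 -0.2] w 0.001 q [0.6  0.21 1.96 0.   0.97 0.48]
```

View pics/top5z.png

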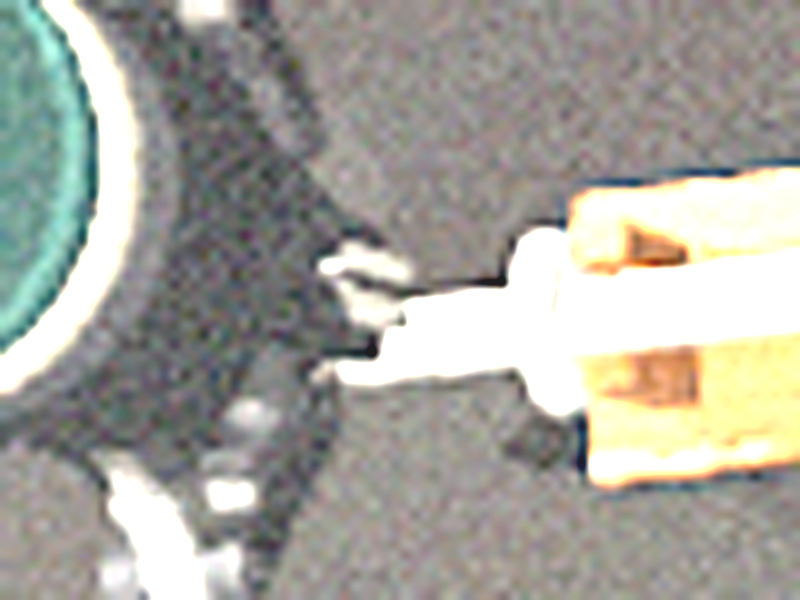

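View pics/scene5z.png

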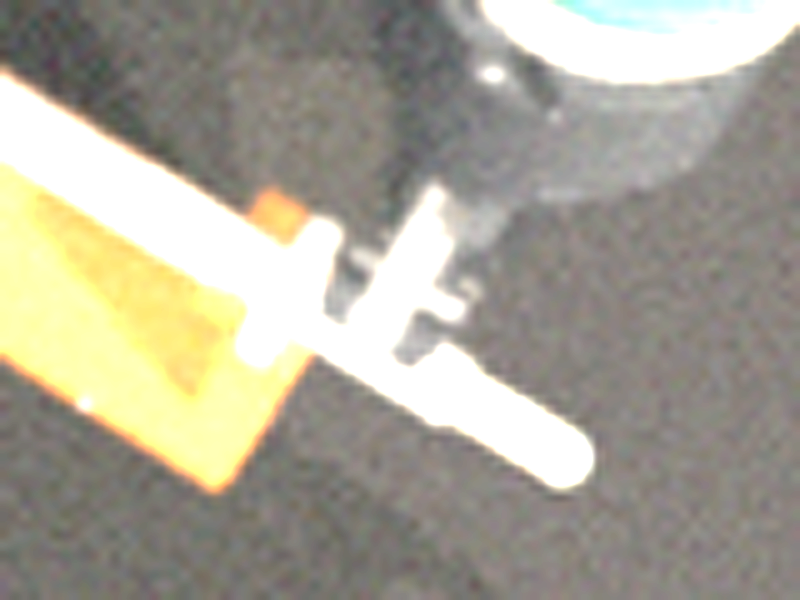

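Request:
arm_command(
  steps=[0,0,-0.6,0,0,0,1,0,0,0,0,0,0,1,0,0,0,0,0,0,1,0,0,0,0,0,0,1,-0.04,0,0.8,0,0,0,1,0,0,0.6,0,0,0,1,0,0,0,0,0,0,1,0,0,0,0,0,0,1,0,0,0,0,0,0,0.1,0,0,0,0,0,0,0.1],
  squeeze=30,
)

```text
time: 7.35
tool_pos: [0.4608, 0.3431, 0.0408]
tcp_rot: [-3.136, -0.177, -0.002]
wrist_force: [0.6, -0.6, 0.0]
width: 0.603
```

Request:
arm_command(
  steps=[0,0,0,0,0,0,0.1],
)

```text
time: 7.48
tool_pos: [0.4605, 0.3429, 0.0405]
tcp_rot: [-3.136, -0.177, -0.001]
wrist_force: [-0.2, 0.7, -0.0]
width: 0.378
```

Request:
arm_command(
  steps=[0,0,0,0,0,0,0.1],
)

```text
time: 7.6
tool_pos: [0.4603, 0.3427, 0.0402]
tcp_rot: [-3.136, -0.177, -0.0]
wrist_force: [0.4, -0.2, -0.4]
width: 0.146
```

Request:
arm_command(
  steps=[0,0,0,0,0,0,0.1],
)

```text
time: 7.72
tool_pos: [0.4602, 0.3427, 0.04]
tcp_rot: [-3.137, -0.177, -0.0]
wrist_force: [-0.1, 0.2, -0.7]
width: 0.1
```

Request:
arm_command(
  steps=[0,0,0,0,0,0,0.1],
)

```text
time: 7.85
tool_pos: [0.4602, 0.3427, 0.0399]
tcp_rot: [3.137, 0.177, -0.0]
wrist_force: [0.3, 0.4, -0.2]
width: 0.1
```

```bash
python3 -c "
from plan import *
st()
import cv2
from h import *
for n in ('top','scene'):
    c=bot.read_camera(n); np.savez(n+'5.npz',**c)
    i,K,T=load(n+'5'); tp=bot.read_state()['tool_pos']; x,y=proj([tp],K,T)[0].astype(int)
    cv2.imwrite(f'pics/{n}6z.png',cv2.convertScaleAbs(cv2.resize(i[y-30:y+30,x-40:x+40,::-1],(800,600),interpolation=cv2.INTER_CUBIC),alpha=1.3,beta=10))
"
```

```text
t 7.85 pos [0.4602 0.3427 0.0399] yaw 6.47 z [-0. -0. -1.] F [ 0.3  0.4 -0.2] w 0.1 q [0.6  0.24 1.98 0.   0.92 0.48]
```

View pics/top6z.png

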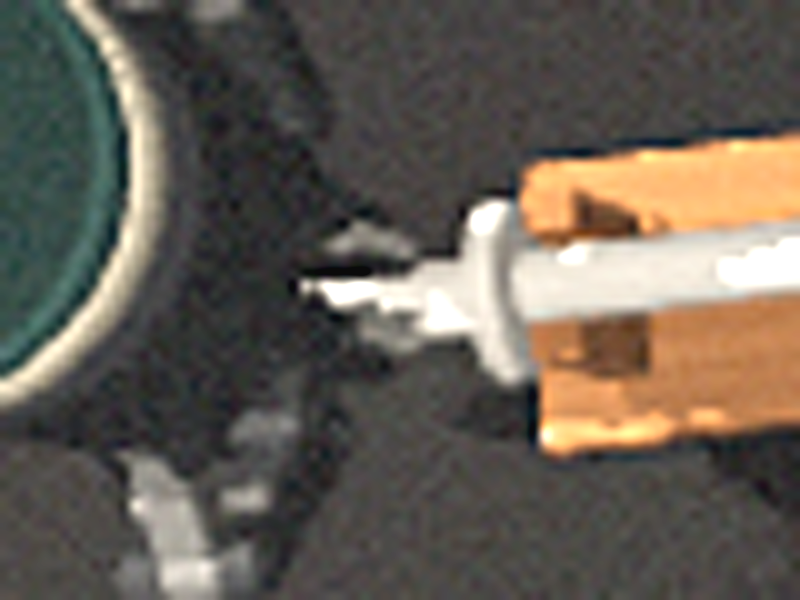

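View pics/scene6z.png

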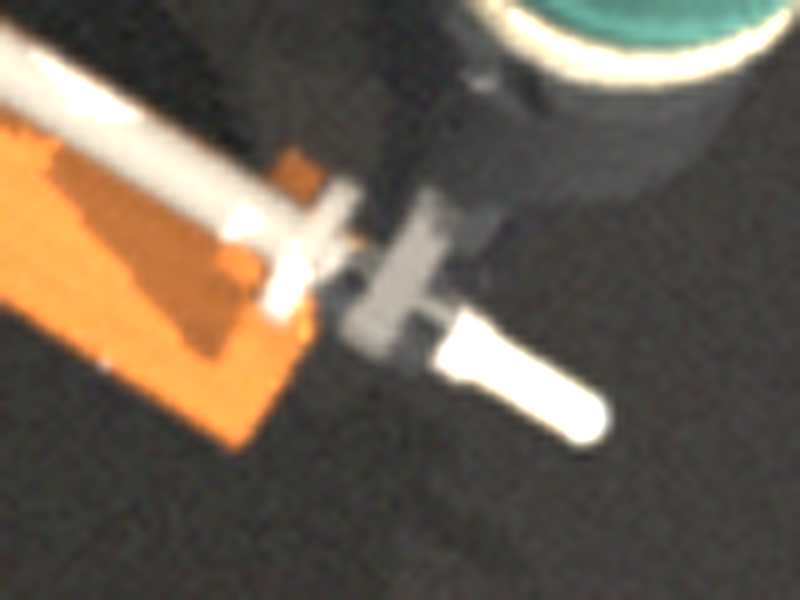

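```bash
python3 - <<'E'
from h import *
_,tK,tT=load("top5");_,sK,sT=load("scene5"); tp=[[.4602,.3427,.0399]]
a=proj(tp,tK,tT)[0].astype(int);b=proj(tp,sK,sT)[0].astype(int)
f=lambda u,c:np.array(u)/10-.5+c-[40,30]
print(tri([f((415,248),a)],(tK,tT),[f((345,325),b)],(sK,sT)))
i,K,T=load("scene5"); print(b)
cv2.imwrite("pics/s6w.png",cv2.convertScaleAbs(cv2.resize(i[b[1]-20:b[1]+20,b[0]-27:b[0]+27,::-1],(810,600),interpolation=cv2.INTER_LANCZOS4)[:,:800],alpha=3,beta=20))
i,K,T=load("top5")
cv2.imwrite("pics/t6w.png",cv2.convertScaleAbs(cv2.resize(i[a[1]-20:a[1]+20,a[0]-27:a[0]+27,::-1],(810,600),interpolation=cv2.INTER_LANCZOS4)[:,:800],alpha=3,beta=20))
E
```

```text
[[0.47316449 0.33711266 0.04570276 0.00599428]]
[455 324]
```

View pics/s6w.png

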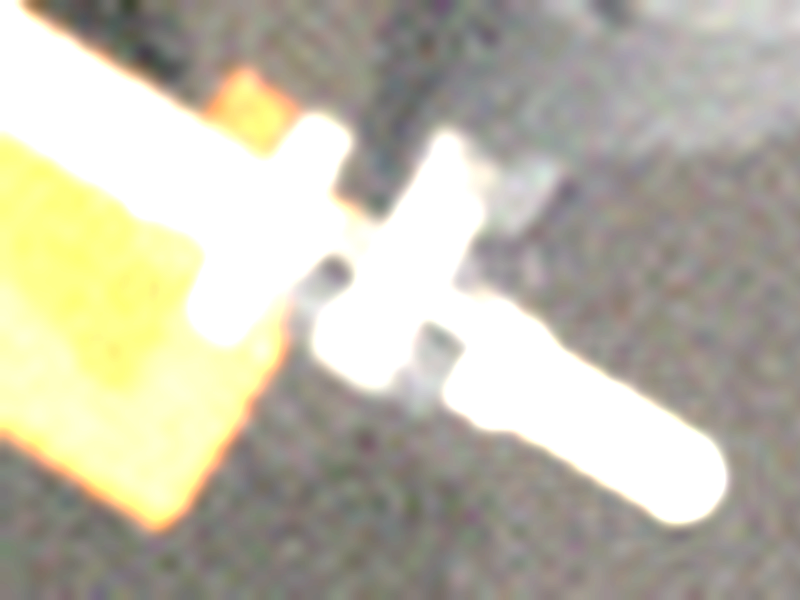

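View pics/t6w.png

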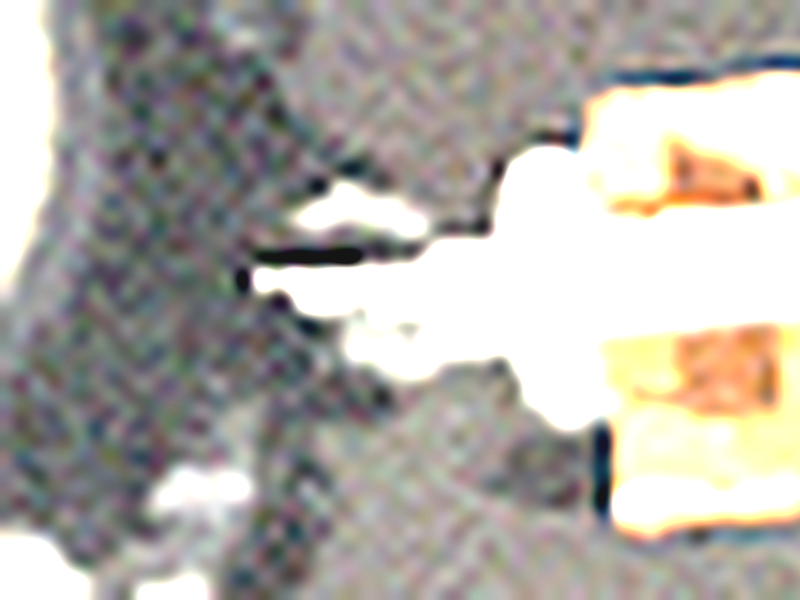

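Request:
arm_command(
  steps=[0,0,0,0,0,0,0.7,0,0,0,0,0,0,0.7,0,0,0,0,0,0,0.7,0.06,-0.08,0.3,0,0,0,0.7,0,0,0.3,0,0,0,0.7,0,0,0,0,0,0,0.7],
  squeeze=40,
)

```text
time: 8.7
tool_pos: [0.4606, 0.3445, 0.0203]
tcp_rot: [3.135, 0.177, -0.004]
wrist_force: [0.0, -0.2, -0.4]
width: 0.698
```

Request:
arm_command(
  steps=[0,0,0,0,0,0,0,0,0,0,0,0,0,0,0,0,0,0,0,0,0],
)

```text
time: 9.07
tool_pos: [0.462, 0.3454, 0.0224]
tcp_rot: [-3.136, -0.177, -0.001]
wrist_force: [-0.1, 0.4, 0.6]
width: 0.155
```

Request:
arm_command(
  steps=[0,0,0,0,0,0,0],
)

```text
time: 9.2
tool_pos: [0.462, 0.3454, 0.0224]
tcp_rot: [-3.136, -0.177, -0.001]
wrist_force: [-0.1, 0.2, 1.3]
width: 0.158
```

Request:
arm_command(
  steps=[0,0,0,0,0,0,0,0,0,0,0,0,0,0],
)

```text
time: 9.45
tool_pos: [0.4619, 0.3454, 0.0222]
tcp_rot: [-3.136, -0.177, -0.001]
wrist_force: [-0.6, 0.2, 2.2]
width: 0.153
```

```bash
cat > look.py <<'E'
from plan import *
import cv2,sys
from h import *
def look(tag,w=40,h=30,al=1.3,names=('top','scene'),P=None):
    for n in names:
        c=bot.read_camera(n); np.savez(n+tag+'.npz',**c)
        i,K,T=load(n+tag); tp=bot.read_state()['tool_pos'] if P is None else P; x,y=proj([tp],K,T)[0].astype(int); x0,y0=max(0,x-w),max(0,y-h); x0=min(x0,640-2*w); y0=min(y0,480-2*h)
        print(n,"crop",x0,y0,"f",400/w*1.)
        cv2.imwrite(f'pics/{n}{tag}z.png',cv2.convertScaleAbs(cv2.resize(i[y0:y0+2*h,x0:x0+2*w,::-1],(800,int(800*h/w)),interpolation=cv2.INTER_CUBIC),alpha=al,beta=10))
if __name__=="__main__":
    st(); look(sys.argv[1],*(int(a) for a in sys.argv[2:4]))
E
python3 look.py 7
```

```text
t 9.45 pos [0.4619 0.3454 0.0222] yaw 6.47 z [ 0.  0. -1.] F [-0.6  0.2  2.2] w 0.153 q [0.6  0.27 1.98 0.   0.89 0.49]
top crop 116 235 f 10.0
scene crop 414 298 f 10.0
```

View pics/top7z.png

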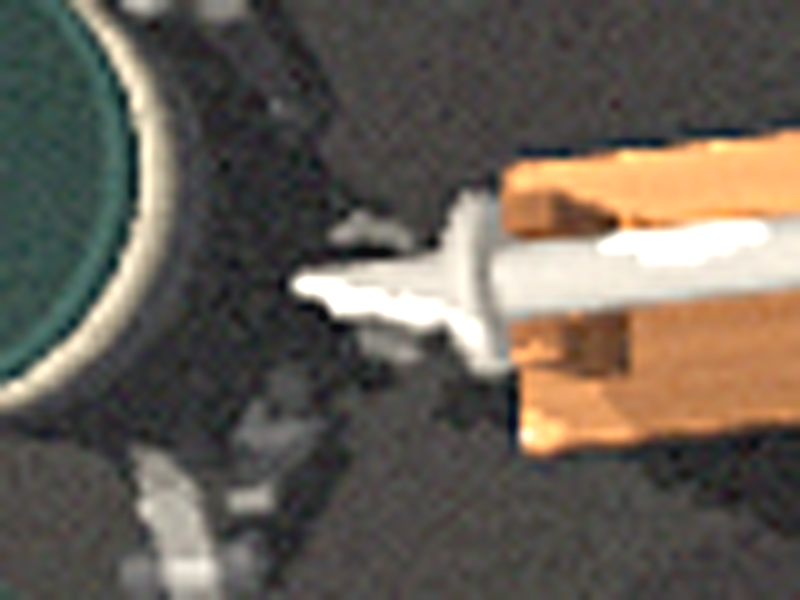

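View pics/scene7z.png

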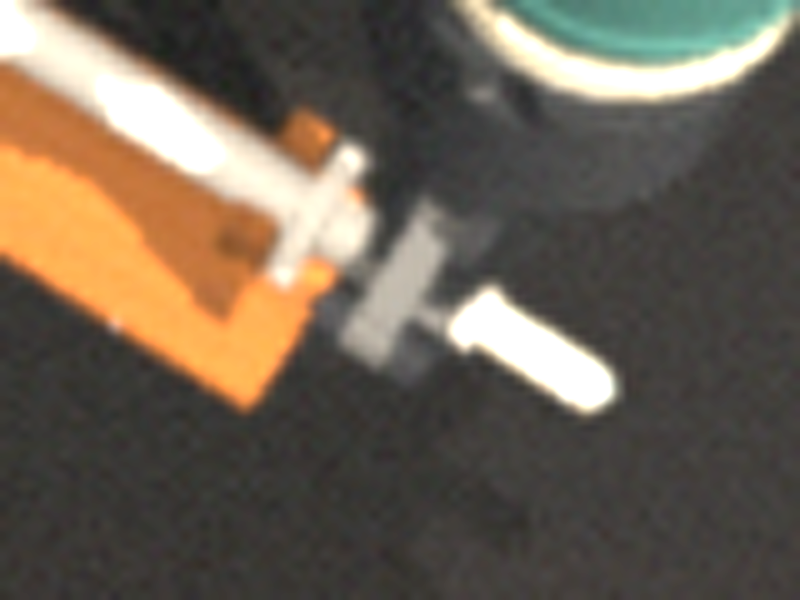

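Request:
arm_command(
  steps=[0,0,0,0,0,0,0.5,0,0,0,0,0,0,0.5,0,0,0.14,0,0,0,0.5,0,0,0.14,0,0,0,0.5,0,0,0,0,0,0,0.5],
  squeeze=60,
)

```text
time: 10.18
tool_pos: [0.4612, 0.3449, 0.0128]
tcp_rot: [3.136, 0.177, -0.002]
wrist_force: [0.3, -0.1, 0.0]
width: 0.5
```

Request:
arm_command(
  steps=[0,0,0,0,0,0,0,0,0,0,0,0,0,0,0,0,0,0,0,0,0,0,0,0,0,0,0,0],
)

```text
time: 10.68
tool_pos: [0.4618, 0.3454, 0.0138]
tcp_rot: [-3.136, -0.177, -0.0]
wrist_force: [-0.0, -0.2, 1.2]
width: 0.156
```

Request:
arm_command(
  steps=[0,0,0,0,0,0,0,0,0,0,0,0,0,0],
)

```text
time: 10.92
tool_pos: [0.4618, 0.3453, 0.0137]
tcp_rot: [-3.136, -0.177, -0.0]
wrist_force: [-0.5, -0.5, 0.3]
width: 0.152
```

Request:
arm_command(
  steps=[0,0,-0.4,0,0,0,0,0,0,-0.6,0,0,0,0,0,0,-0.6,0,0,0,0,0,0,0,0,0,0,0],
  squeeze=80,
)

```text
time: 11.42
tool_pos: [0.4638, 0.3466, 0.0647]
tcp_rot: [-3.134, -0.177, -0.008]
wrist_force: [0.1, 0.5, -1.5]
width: 0.144
```

```bash
python3 look.py 8 60 45
```

```text
t 11.43 pos [0.4638 0.3466 0.0647] yaw 6.47 z [ 0.005  0.003 -1.   ] F [ 0.1  0.5 -1.5] w 0.144 q [ 0.6   0.22  1.96 -0.    0.96  0.49]
top crop 88 217 f 6.666666666666667
scene crop 397 276 f 6.666666666666667
```

View pics/top8z.png

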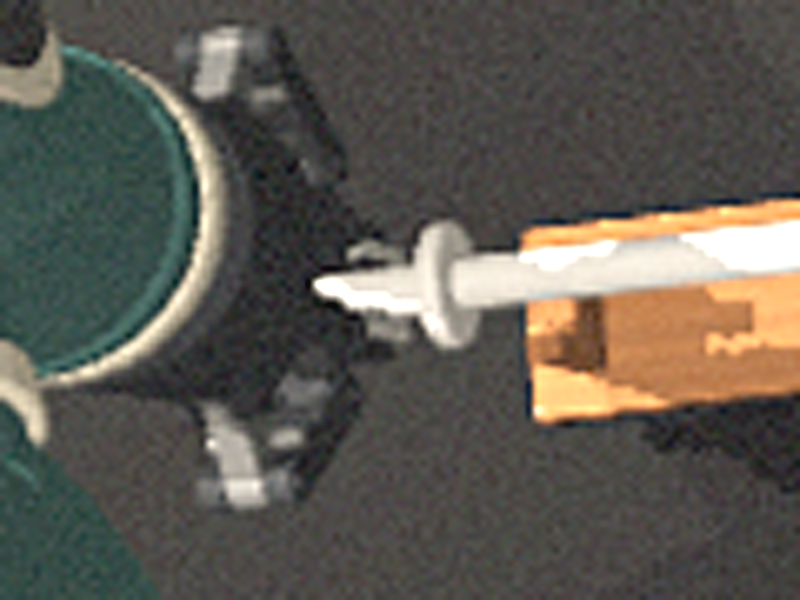

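View pics/scene8z.png

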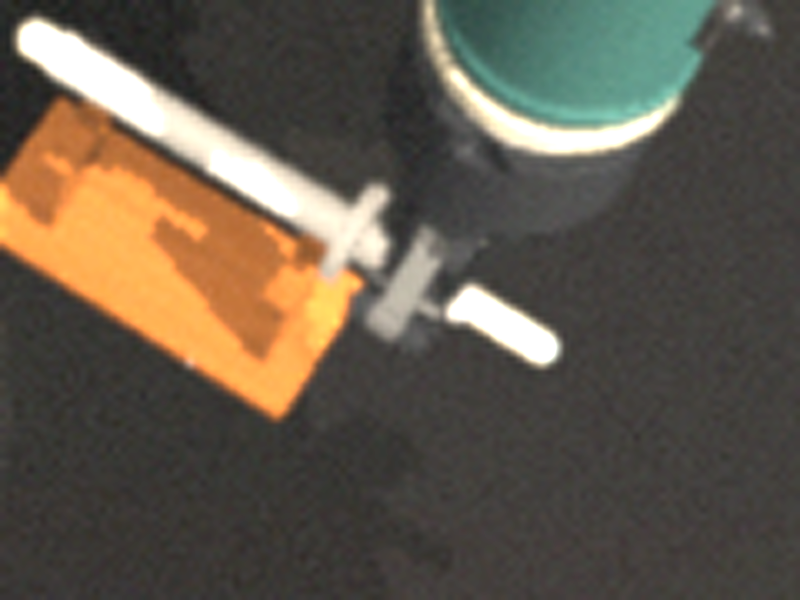

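```bash
cat > spin.py <<'E'
from h import *
def spin(tag,bt,bs,thr=90):
    n=[];ends=[]
    for nm,box in (("top",bt),("scene",bs)):
        i,K,T=load(nm+tag); h=cv2.cvtColor(i,cv2.COLOR_RGB2HSV).astype(int); b=blob((h[...,1]<60)&(h[...,2]>thr),box)
        ys,xs=np.nonzero(b); P=np.c_[xs,ys].astype(float)
        l=cv2.fitLine(P.astype(np.float32),cv2.DIST_HUBER,0,.01,.01).ravel(); v,c=l[:2],l[2:]; s=(P-c)@v; e=[c+v*(s.min()-.5),c+v*(s.max()+.5)]
        print(nm,b.sum(),np.round(e,1).tolist()); o,d=ray(e,K,T); m=np.cross(d[0],d[1]); n.append((m/np.linalg.norm(m),o)); ends.append((e,K,T))
    A=np.array([a for a,_ in n]); bb=np.array([a@o for a,o in n]); d=np.cross(*A); d/=np.linalg.norm(d); d*=-np.sign(d[1]); p=np.linalg.lstsq(A,bb,rcond=None)[0]
    print("dir",d.round(4),"yaw",np.degrees(np.arctan2(d[1],d[0])).round(2),"pitch",np.degrees(np.arcsin(d[2])).round(2))
    for e,K,T in ends:
        for u in e:
            o,r=ray(u,K,T); s=np.linalg.lstsq(np.c_[r[0],-d],p-o,rcond=None)[0]; print("  pt",(p+d*s[1]).round(4))
    return p,d
E
python3 -c "
from spin import *
spin('8',(160,240,90,40),(395,270,70,50))"; python3 -c "
import sys;sys.path.insert(0,'.')
from spin import *
i,K,T=load('top8');cv2.imwrite('pics/t8w.png',i[200:320,80:280,::-1].repeat(4,0).repeat(4,1))"
```

```text
top 453 [[159.1, 259.0], [221.5, 251.8]]
scene 488 [[399.1, 279.6], [455.2, 314.0]]
dir [ 0.1119 -0.9937  0.0031] yaw -83.57 pitch 0.18
  pt [0.467  0.3148 0.0915]
  pt [0.4805 0.1956 0.0919]
  pt [0.4809 0.1915 0.0919]
  pt [0.465  0.333  0.0914]
```

View pics/t8w.png

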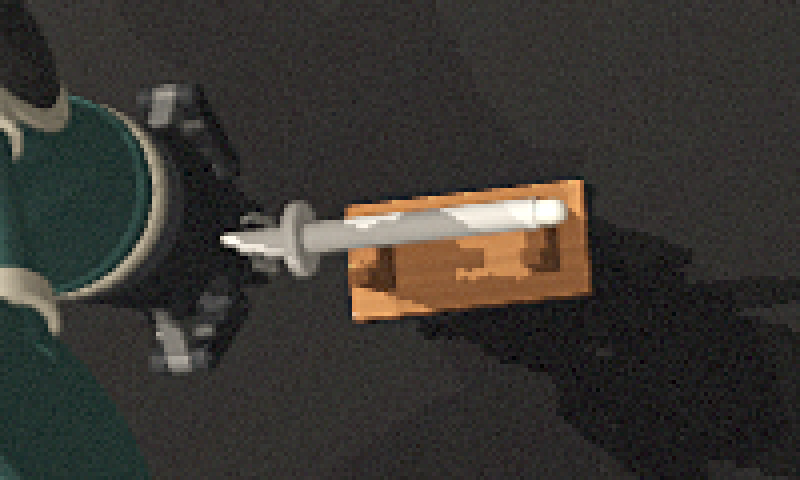

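```bash
python3 -c "
from plan import *
e=plan([.4628,.04,.0147],0,12,0)"
```

```text
max 0.85 end [0.4627 0.04   0.0147] yaw -0.01 z [ 0. -0. -1.]
-0.09,0.84,0.13,0,0,0.09,0,  -0.09,0.85,0.13,0,0,0.09,0,  -0.08,0.84,0.13,0,0,0.09,0,  -0.07,0.85,0.14,0,0,0.09,0,  -0.06,0.85,0.13,0,0,0.09,0,  -0.05,0.84,0.13,0,-0.01,0.09,0,  -0.05,0.85,0.13,0,0,0.09,0,  -0.04,0.85,0.13,0,0,0.09,0,  -0.03,0.85,0.13,0,0,0.09,0,  -0.02,0.84,0.14,-0.01,0,0.09,0,  -0.01,0.85,0.13,0,0,0.09,0,  -0.01,0.85,0.13,0,0,0.09,0
```

Request:
arm_command(
  steps=[-0.1,1,0,0,0,0.11,0,-0.1,1,0,0,0,0.11,0,-0.09,1,0,0,0,0.11,0,-0.07,1,0,0,0,0.11,0,-0.06,1,0,0,0,0.11,0,-0.05,1,0.1,0,0,0.11,0,-0.05,1,0.3,0,0,0.11,0,-0.04,1,0.4,0,0,0.11,0,-0.03,1,0.4,0,0,0.11,0,0,1,0.3,0,0,0.1,0],
)

```text
time: 12.78
tool_pos: [0.4612, 0.0436, 0.0153]
tcp_rot: [3.142, -0.002, -0.003]
wrist_force: [0.9, 1.2, -1.1]
width: 0.142
```

Request:
arm_command(
  steps=[0,0,0,0,0,0,0,0,0,0,0,0,0,0],
)

```text
time: 13.02
tool_pos: [0.4621, 0.0448, 0.0163]
tcp_rot: [-3.141, 0.003, 0.001]
wrist_force: [-0.5, 0.7, -1.7]
width: 0.143
```

```bash
python3 -c "
from plan import *
from look import look
st()
e=plan([.4628,.02,.0142],0,2,0)
look('9',80,60,P=[.46,-.06,.05])"
```

```text
t 13.03 pos [0.4621 0.0448 0.0163] yaw -0.11 z [-0.001  0.    -1.   ] F [-0.5  0.7 -1.7] w 0.143 q [0.04 0.09 2.22 0.   0.84 0.04]
max 0.42 end [0.4627 0.0199 0.0142] yaw 0.01 z [ 0.  0. -1.]
0.01,0.41,0.03,0,0,-0.01,0,  0.01,0.42,0.04,0,0.01,-0.01,0
top crop 274 204 f 5.0
scene crop 241 160 f 5.0
```

View pics/top9z.png

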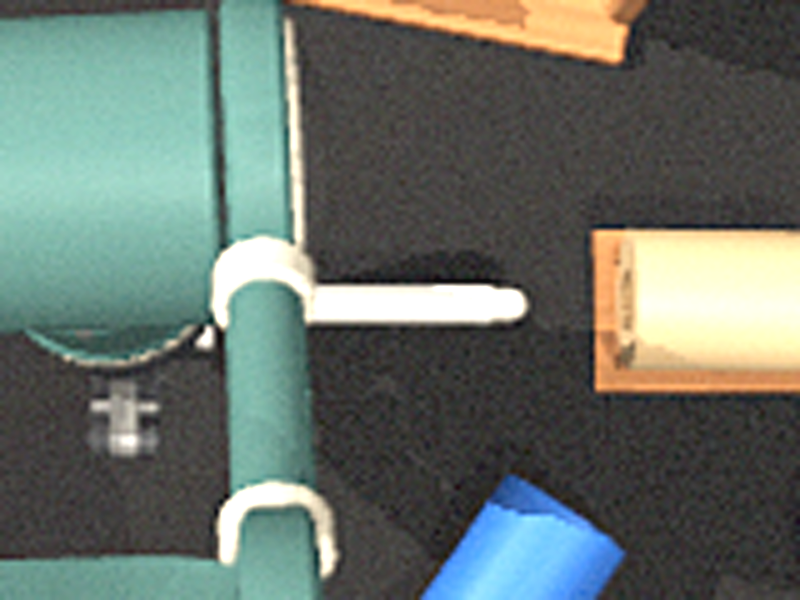

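View pics/scene9z.png

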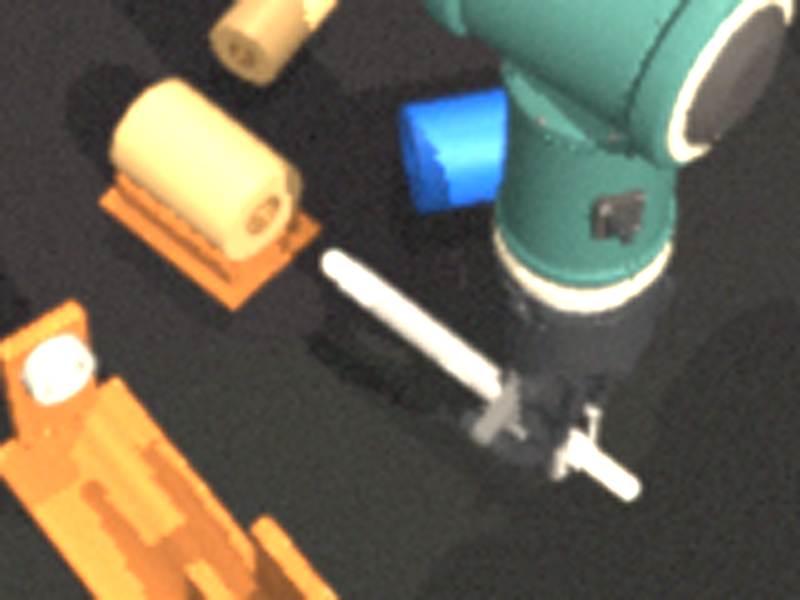

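```bash
python3 -c "
from spin import *
spin('9',(336,255,50,20),(303,205,42,40),120)"
```

```text
top 301 [[335.5, 263.9], [378.5, 264.1]]
scene 298 [[305.2, 209.9], [343.6, 241.0]]
dir [-0.0097 -0.9989  0.0463] yaw -90.56 pitch 2.65
  pt [ 0.4621 -0.0224  0.0398]
  pt [ 0.4613 -0.1078  0.0437]
  pt [ 0.4612 -0.1126  0.0439]
  pt [0.4625 0.015  0.038 ]
```

Request:
arm_command(
  steps=[0.02,0.45,0.03,0,0,-0.06,0,0.02,0.45,0.03,0,0,0,0,0,0,0,0,0,0,0,0,0,0,0,0,0,0],
)

```text
time: 13.62
tool_pos: [0.4636, 0.0174, 0.0148]
tcp_rot: [-3.141, -0.007, 0.0]
wrist_force: [-0.5, 0.1, -1.5]
width: 0.141
```

```bash
python3 -c "
from plan import *
from look import look
from spin import *
st()
look('10',40,30,P=[.46,-.14,.05])
spin('10',(350,255,50,20),(285,190,45,40),120)"
```

```text
t 13.62 pos [0.4636 0.0174 0.0148] yaw 0.24 z [-0.  0. -1.] F [-0.5  0.1 -1.5] w 0.141 q [-0.02  0.09  2.22  0.    0.83 -0.02]
top crop 355 234 f 10.0
scene crop 257 172 f 10.0
top 309 [[349.1, 260.8], [392.5, 264.1]]
scene 229 [[296.8, 205.5], [329.2, 229.6]]
dir [-0.0616 -0.9867 -0.1505] yaw -93.57 pitch -8.66
  pt [ 0.4674 -0.0491  0.0497]
  pt [ 0.4619 -0.1366  0.0363]
  pt [ 0.4616 -0.1413  0.0356]
  pt [ 0.4688 -0.0265  0.0531]
```

View pics/top10z.png

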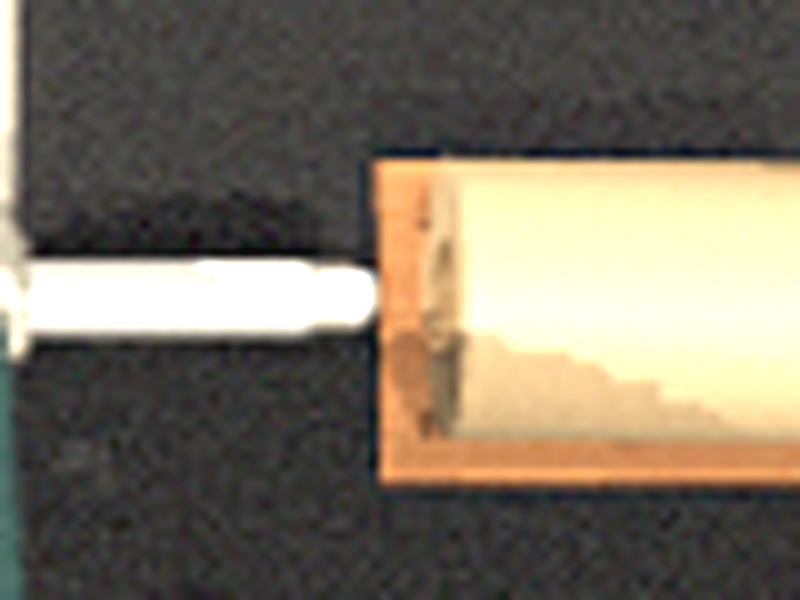

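View pics/scene10z.png

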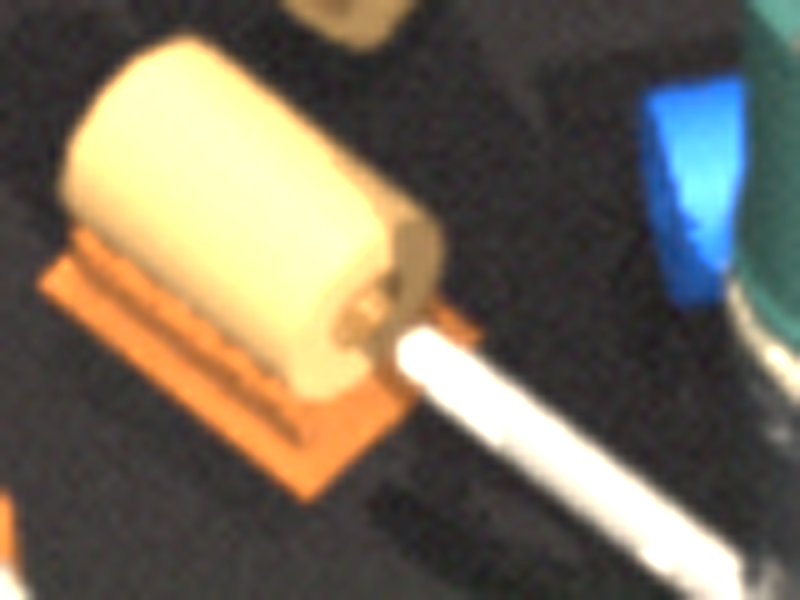

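Request:
arm_command(
  steps=[0,0.5,0,0,0,0,0,0,0.5,0,0,0,0,0,0,0.5,0,0,0,0,0,0,0,0,0,0,0,0],
)

```text
time: 14.22
tool_pos: [0.464, -0.0287, 0.0148]
tcp_rot: [3.142, 0.004, 0.0]
wrist_force: [0.0, 0.2, -1.7]
width: 0.142
```

```bash
python3 -c "
from plan import *
from look import look
st()
look('11',40,30,P=[.46,-.14,.05])"
```

```text
t 14.22 pos [ 0.464  -0.0287  0.0148] yaw 0.15 z [ 0. -0. -1.] F [ 0.   0.2 -1.7] w 0.142 q [-0.12  0.09  2.22 -0.    0.83 -0.12]
top crop 355 234 f 10.0
scene crop 257 172 f 10.0
```

View pics/scene11z.png

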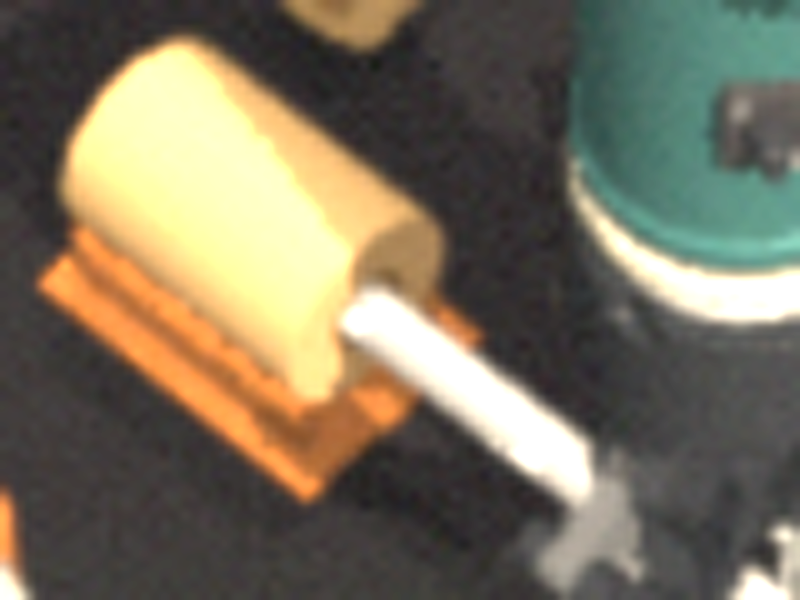

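View pics/top11z.png

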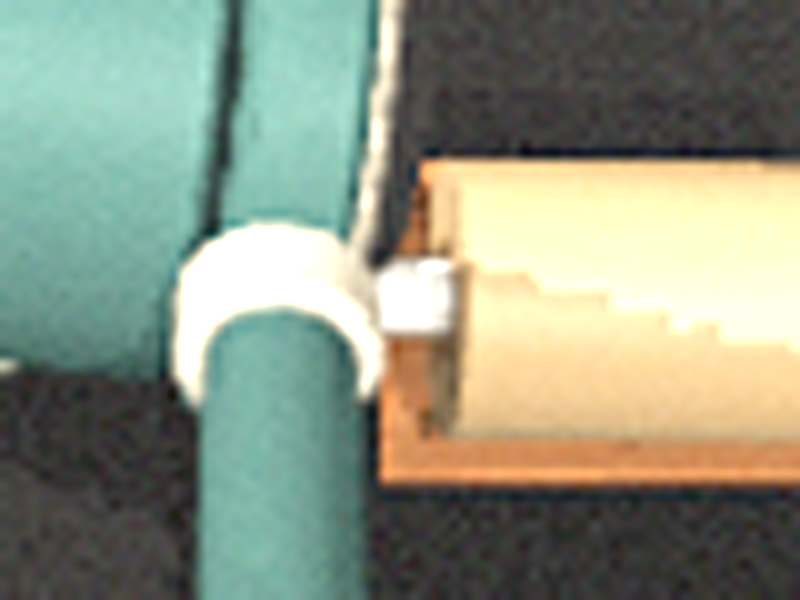

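Request:
arm_command(
  steps=[-0.02,0.5,0,0,0,0,0,0,0.5,0,0,0,0,0,0,0.5,0,0,0,0,0,0,0.5,0,0,0,0,0,0,0.5,0,0,0,0,0,0,0,0,0,0,0,0],
)

```text
time: 15.08
tool_pos: [0.4638, -0.1036, 0.0148]
tcp_rot: [3.142, 0.005, 0.0]
wrist_force: [-0.2, 1.2, -0.2]
width: 0.145
```

```bash
python3 -c "
from plan import *
from look import look
st()
look('12',40,30,P=[.46,-.14,.05])"
```

```text
t 15.07 pos [ 0.4638 -0.1036  0.0148] yaw 0.18 z [ 0. -0. -1.] F [-0.2  1.2 -0.2] w 0.145 q [-0.27  0.11  2.2   0.    0.83 -0.28]
top crop 355 234 f 10.0
scene crop 257 172 f 10.0
```

View pics/scene12z.png

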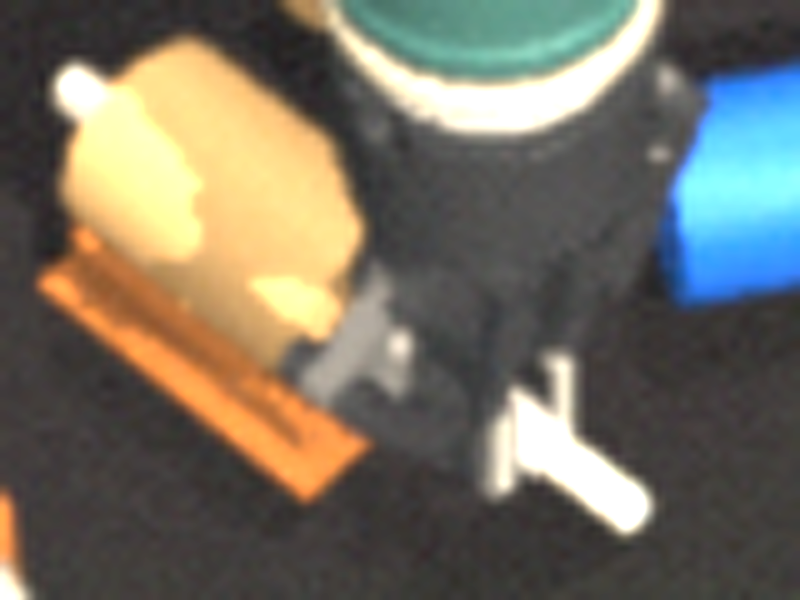

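```bash
python3 -c "
from h import *
i,K,T=load('scene12')
print(((proj([[.4638,-.133,.045],[.4638,-.1036,.045],[.4638,-.1036,.026],[.464,-.084,.045],[.464,-.0575,.045],[.464,-.257,.045],[.4638,-.150,.045]],K,T)-[257,172]+.5)*10).round())"
```

```text
[[420. 342.]
 [507. 408.]
 [508. 450.]
 [565. 453.]
 [645. 514.]
 [ 66.  74.]
 [371. 305.]]
```

View pics/top12z.png

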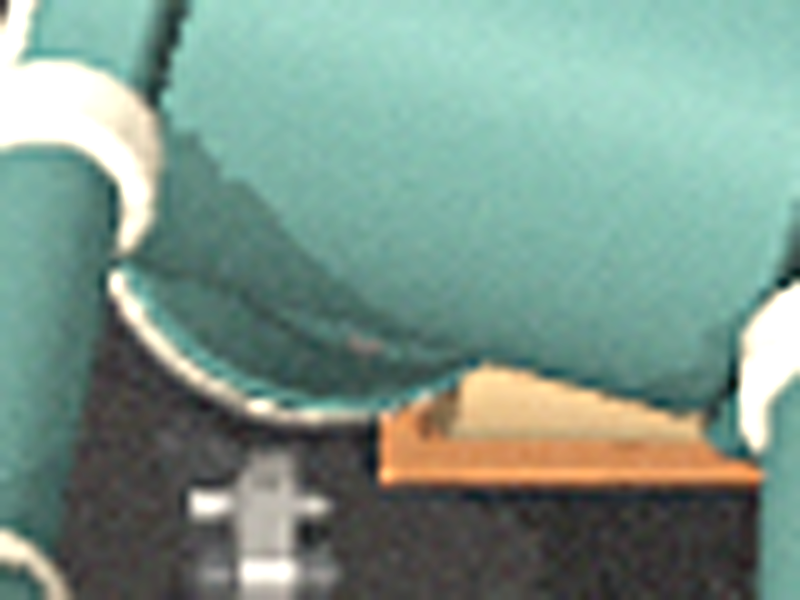

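Request:
arm_command(
  steps=[0,0.2,0,0,0,0,0,0,0.2,0,0,0,0,0,0,0.1,0,0,0,0,0,0,0,0,0,0,0,0],
)

```text
time: 15.68
tool_pos: [0.4638, -0.1176, 0.0148]
tcp_rot: [-3.142, -0.007, -0.0]
wrist_force: [0.4, -0.0, -1.4]
width: 0.142
```

```bash
python3 -c "
from plan import *
from look import look
st()
look('13',40,30,P=[.46,-.16,.05],names=('scene',))"
```

```text
t 15.68 pos [ 0.4638 -0.1176  0.0148] yaw 0.27 z [ 0.  0. -1.] F [ 0.4 -0.  -1.4] w 0.142 q [-0.3   0.12  2.19  0.    0.83 -0.31]
scene crop 251 167 f 10.0
```

View pics/scene13z.png

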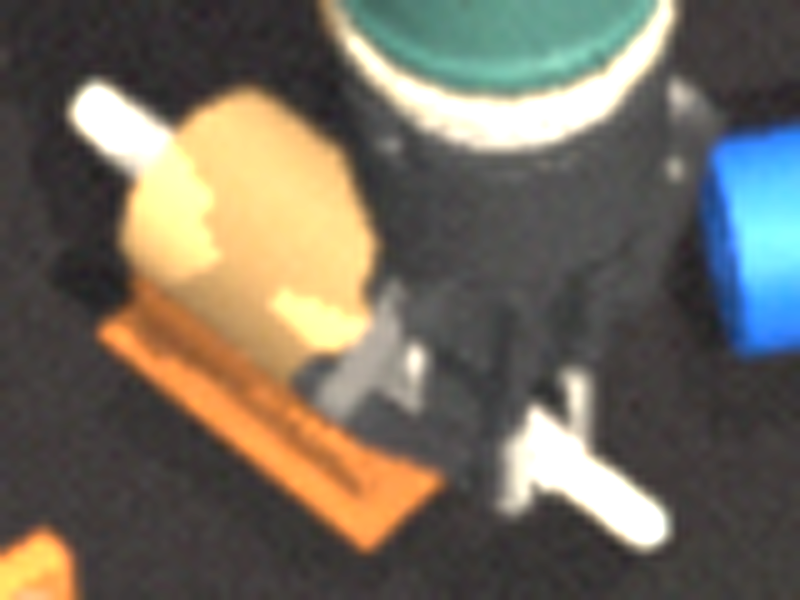

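Request:
arm_command(
  steps=[0,0.1,0,0,0,0,0,0,0.04,0,0,0,0,0,0,0,0,0,0,0,0],
)

```text
time: 16.1
tool_pos: [0.4637, -0.1215, 0.0147]
tcp_rot: [-3.141, -0.008, 0.0]
wrist_force: [-0.3, 1.1, -1.4]
width: 0.147
```

```bash
python3 -c "
from plan import *
st()"
```

```text
t 16.1 pos [ 0.4637 -0.1215  0.0147] yaw 0.28 z [-0.  0. -1.] F [-0.3  1.1 -1.4] w 0.147 q [-0.31  0.12  2.19  0.    0.84 -0.31]
```

Request:
arm_command(
  steps=[0,0,0,0,0,0,0.6,0,0,0,0,0,0,0.6,0,0,0,0,0,0,0.8,0,0,-0.8,0,0,0,1,0,0,-1,0,0,0,1,0,0,-1,0,0,0,1,0,0.4,-0.4,0,0,0,1,0,0.8,0,0,0,0,1,0,0.8,0,0,0,0,1,0,0.2,0,0,0,0,1],
)

```text
time: 17.35
tool_pos: [0.4637, -0.189, 0.1102]
tcp_rot: [-3.141, -0.005, 0.001]
wrist_force: [1.0, 1.4, -0.6]
width: 0.998
```

Request:
arm_command(
  steps=[0,0,0,0,0,0,1,0,0,0,0,0,0,1],
)

```text
time: 17.6
tool_pos: [0.4637, -0.187, 0.1103]
tcp_rot: [-3.141, -0.008, 0.001]
wrist_force: [-0.8, 0.6, 0.3]
width: 1.003
```

```bash
python3 -c "
from plan import *
from look import look
st()
look('14',50,37,P=[.46,-.16,.05])"
```

```text
t 17.6 pos [ 0.4637 -0.187   0.1103] yaw 0.3 z [-0.001  0.001 -1.   ] F [-0.8  0.6  0.3] w 1.003 q [-0.43  0.03  2.08  0.    1.04 -0.44]
top crop 355 227 f 8.0
scene crop 241 160 f 8.0
```

View pics/scene14z.png

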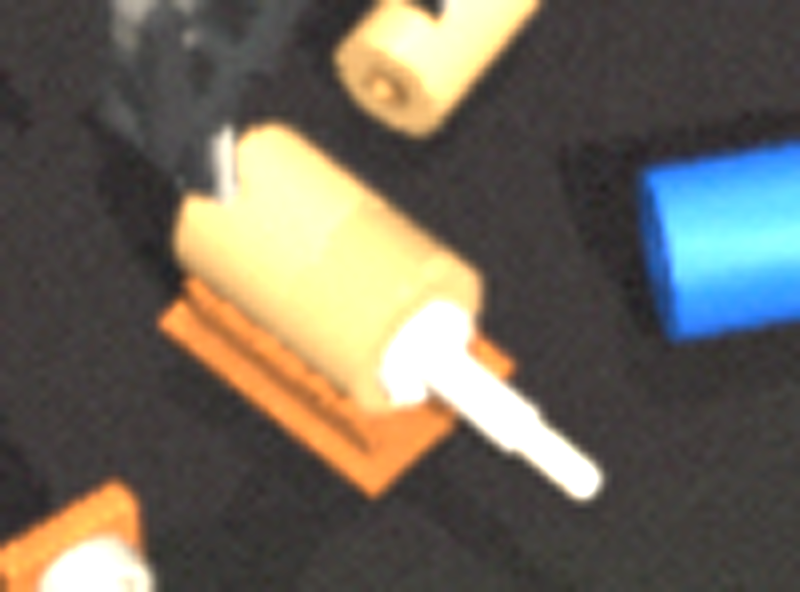

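View pics/top14z.png

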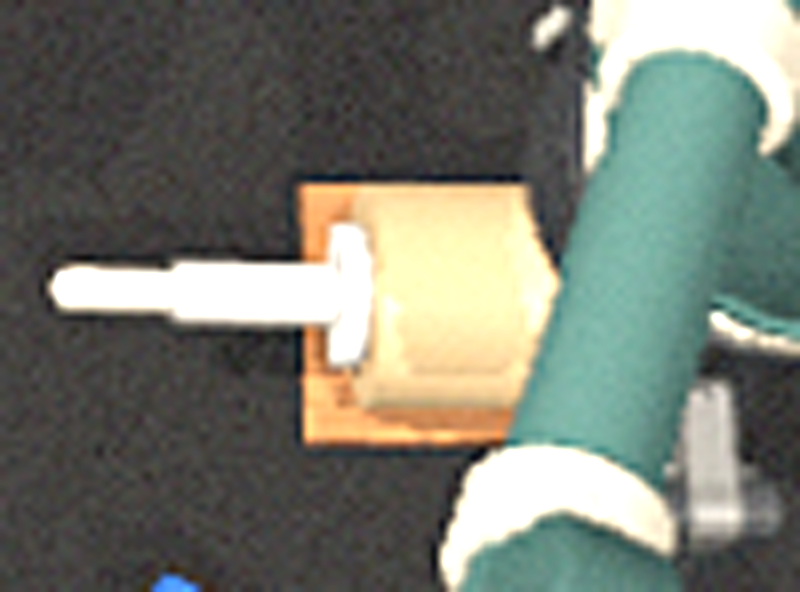

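Request:
arm_command(
  steps=[0,0.05,0.9,0,0,0,1,0,0.05,0.9,0,0,0,1,0,0,0.8,0,0,0,1,0,0,0.4,0,0,0,1,0,0,0.2,0,0,0,1,0,0,0,0,0,0,1],
  squeeze=50,
)

```text
time: 18.45
tool_pos: [0.4644, -0.1905, 0.015]
tcp_rot: [3.141, 0.008, 0.0]
wrist_force: [0.4, 0.5, 0.1]
width: 0.999
```

```bash
python3 -c "
from plan import *
from look import look
st()
look('15',50,37,P=[.46,-.16,.05],names=('scene',))"
```

```text
t 18.45 pos [ 0.4644 -0.1905  0.015 ] yaw 0.31 z [ 0. -0. -1.] F [0.4 0.5 0.1] w 0.999 q [-0.44  0.16  2.14 -0.    0.84 -0.44]
scene crop 241 160 f 8.0
```

View pics/scene15z.png

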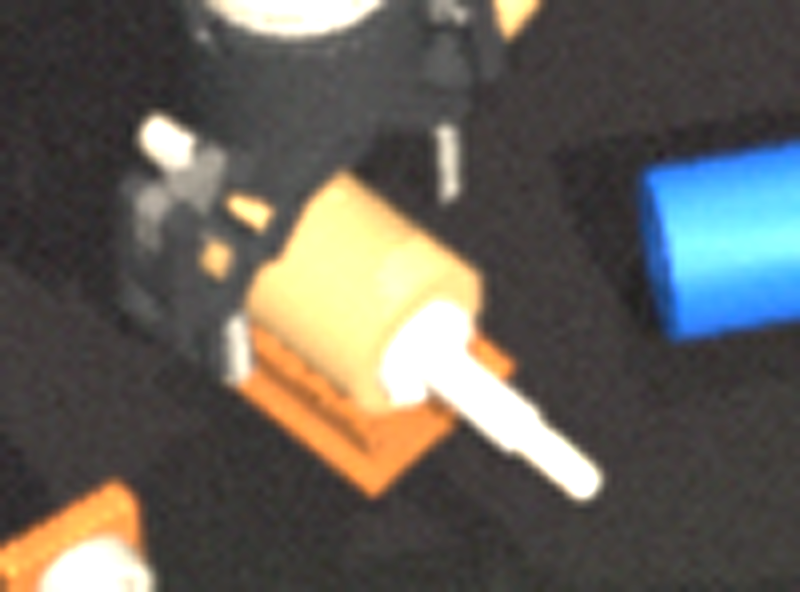

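Request:
arm_command(
  steps=[0,0,0,0,0,0,0.3,0,0,0,0,0,0,0.3,0,0,0,0,0,0,0.3,0,0,0,0,0,0,0.3],
  squeeze=70,
)

```text
time: 19.0
tool_pos: [0.4623, -0.1906, 0.0157]
tcp_rot: [-3.141, -0.008, 0.006]
wrist_force: [-8.1, 0.7, 10.6]
width: 0.639
```

Request:
arm_command(
  steps=[0,0,-0.3,0,0,0,0.3,0,0,-0.5,0,0,0,0.3,0,0,0,0,0,0,0.3],
)

```text
time: 19.38
tool_pos: [0.466, -0.1914, 0.0407]
tcp_rot: [3.14, 0.008, 0.006]
wrist_force: [-0.1, 0.3, -1.8]
width: 0.633
```

```bash
python3 -c "
from plan import *
from look import look
st()
look('16',50,37,P=[.46,-.16,.05])"
```

```text
t 19.38 pos [ 0.466  -0.1914  0.0407] yaw 0.29 z [ 0.004 -0.002 -1.   ] F [-0.1  0.3 -1.8] w 0.633 q [-0.44  0.12  2.13  0.    0.89 -0.44]
top crop 355 227 f 8.0
scene crop 241 160 f 8.0
```

View pics/scene16z.png

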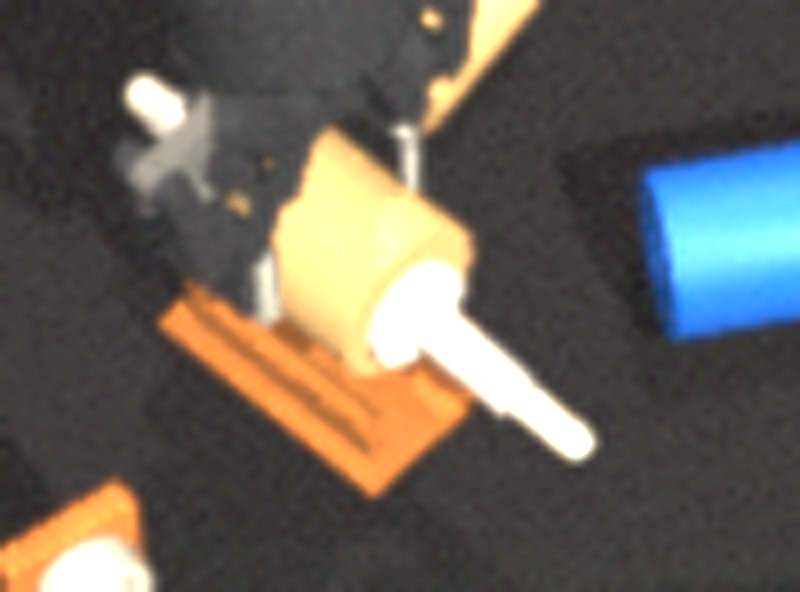

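View pics/top16z.png

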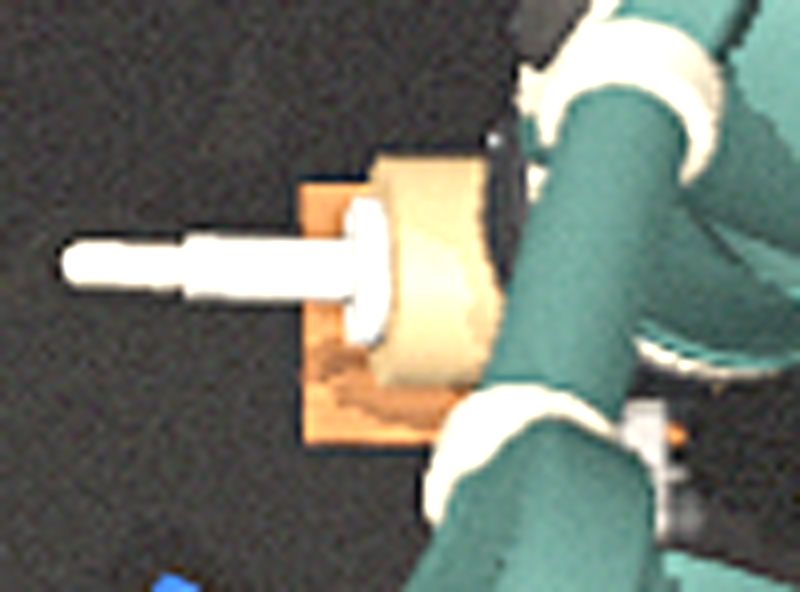

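```bash
python3 -c "
from plan import *
s=bot.read_state(); 
from scipy.spatial.transform import Rotation as R
e=plan([.466,-.1914,.120],.3,3,.3)
e=plan([.62,-.0745,.122],-11.4,6,.3,e)"
```

```text
max 0.9 end [ 0.4661 -0.1913  0.12  ] yaw 0.3 z [ 0.     0.001 -1.   ]
0.02,0.01,-0.9,0,0,0,0.3,  0.01,0.01,-0.89,0,-0.01,0,0.3,  0.02,0,-0.9,0.01,0,0,0.3
max 0.86 end [ 0.6201 -0.0745  0.1219] yaw -11.4 z [-0.    -0.001 -1.   ]
0.86,-0.64,-0.01,0,0,0.32,0.3,  0.83,-0.68,-0.01,0,0,0.33,0.3,  0.82,-0.7,-0.01,0,0,0.32,0.3,  0.79,-0.73,-0.01,0,0,0.33,0.3,  0.76,-0.75,-0.01,0,0,0.32,0.3,  0.74,-0.78,-0.01,-0.01,0,0.33,0.3
```

Request:
arm_command(
  steps=[0,0,-0.3,0,0,0,0.3,0,0,-0.6,0,0,0,0.3,0,0,-0.7,0,0,0,0.3,0,0,-0.6,0,0,0,0.3,0,0,-0.3,0,0,0,0.3,0,0,-0.1,0,0,0,0.3],
)

```text
time: 20.23
tool_pos: [0.4645, -0.1908, 0.1177]
tcp_rot: [3.141, 0.008, 0.002]
wrist_force: [-0.2, -0.1, -2.7]
width: 0.634
```

Request:
arm_command(
  steps=[0.3,-0.22,0,0,0,0.1,0.3,0.5,-0.38,0,0,0,0.2,0.3,0.6,-0.48,0,0,0,0.24,0.3,0.6,-0.5,0,0,0,0.24,0.3,0.6,-0.53,0,0,0,0.24,0.3,0.6,-0.55,0,0,0,0.24,0.3,0.6,-0.57,0,0,0,0.24,0.3,0.5,-0.5,0,0,0,0.2,0.3,0.35,-0.36,0,0,0,0.15,0.3,0.15,-0.16,0,0,0,0.1,0.3],
)

```text
time: 21.48
tool_pos: [0.6189, -0.0748, 0.1159]
tcp_rot: [-3.126, 0.312, 0.002]
wrist_force: [0.1, -0.6, -2.7]
width: 0.637
```

Request:
arm_command(
  steps=[0,0,0,0,0,0,0.3,0,0,0,0,0,0,0.3],
)

```text
time: 21.72
tool_pos: [0.618, -0.076, 0.1166]
tcp_rot: [3.126, -0.313, -0.001]
wrist_force: [-0.4, 0.1, -3.3]
width: 0.636
```

```bash
python3 -c "
from plan import *
from look import look
st()
look('17',60,45,P=[.62,-.05,.1])"
```

```text
t 21.73 pos [ 0.618  -0.076   0.1166] yaw -11.43 z [-0.001 -0.    -1.   ] F [-0.4  0.1 -3.3] w 0.636 q [-0.16  0.24  1.82 -0.    1.08  0.04]
top crop 289 133 f 6.666666666666667
scene crop 217 209 f 6.666666666666667
```

View pics/scene17z.png

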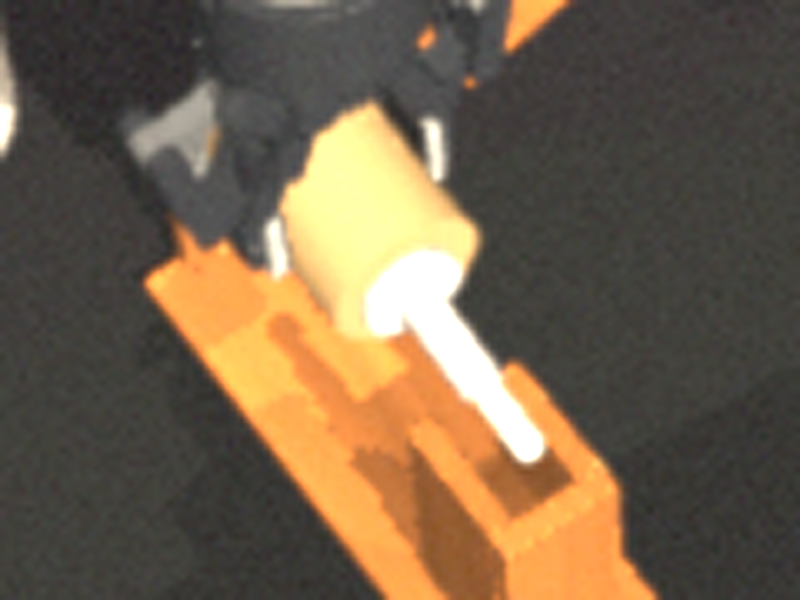

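View pics/top17z.png

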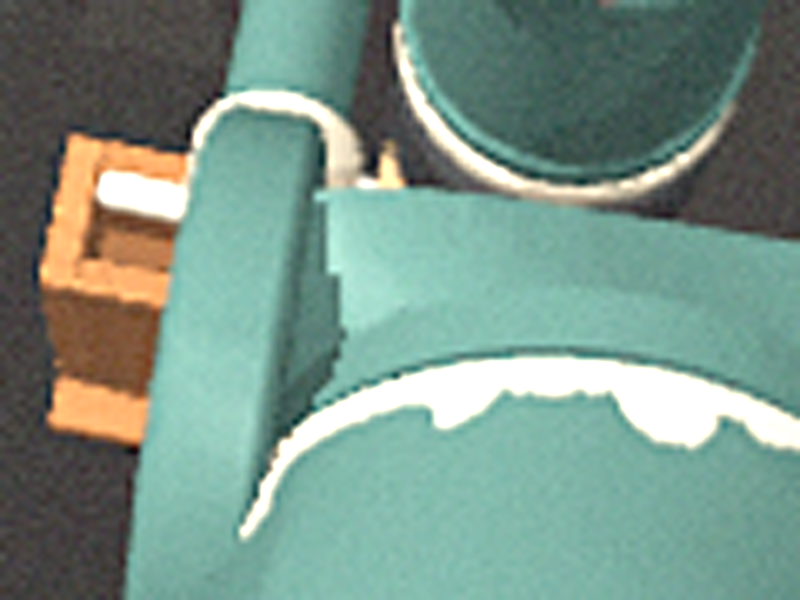

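```bash
python3 -c "
from h import *
_,tK,tT=load('top17');_,sK,sT=load('scene17')
f=lambda u,c:np.array(u)/(800/120)-.5+c
a=np.array([289,133]);b=np.array([217,209])
r=tri([f((98,190),a),f((160,196),a)],(tK,tT),[f((533,450),b),f((490,378),b)],(sK,sT));print(r)
th=np.radians(-101.4);o=np.array([.625,-.0545]);M=np.array([[np.cos(th),np.sin(th)],[-np.sin(th),np.cos(th)]])
print('tip holder',M@(r[0,:2]-o),'TCP',M@(np.array([.618,-.076])-o))
# scene line of barrel->tip at assumed height z
for z in (.139,.143,.147): print(z,M@(plane([f((533,450),b)],sK,sT,z)[0,:2]-o),M@(plane([f((98,190),a)],tK,tT,z)[0,:2]-o))
# slot wall inner top edge corners z=.116 top view: inner left corners
print([ (M@(plane([f(u,a)],tK,tT,.116)[0,:2]-o)).round(4) for u in ((98,172),(85,262),(72,135),(42,285))])
"

```

```text
[[0.64423968 0.03616425 0.14133654 0.0044061 ]
 [0.6388848  0.01637203 0.15674334 0.00950137]]
tip holder [-0.09267842  0.00093965] TCP [ 0.02245943 -0.00261227]
0.139 [-0.08994389  0.00172313] [-9.45005633e-02  7.23760389e-05]
0.143 [-0.09169824  0.00282188] [-0.09404022 -0.00116562]
0.147 [-0.0934526   0.00392064] [-0.09357988 -0.00240362]
[array([-0.0982,  0.0124]), array([-0.0965, -0.0143]), array([-0.1078,  0.0218]), array([-0.1071, -0.0233])]
```

Request:
arm_command(
  steps=[0.05,0,0.3,0,0,0,0.3,0,0,0.4,0,0,0,0.3,0,0,0.3,0,0,0,0.3,0,0,0.2,0,0,0,0.3,0,0,0,0,0,0,0.3,0,0,0,0,0,0,0.3],
)

```text
time: 22.58
tool_pos: [0.6204, -0.0759, 0.0811]
tcp_rot: [3.126, -0.312, 0.001]
wrist_force: [-0.6, 0.3, -2.5]
width: 0.636
```

```bash
python3 -c "
from plan import *
from look import look
st()
look('18',60,45,P=[.62,-.06,.1])"
```

```text
t 22.57 pos [ 0.6204 -0.0759  0.0811] yaw -11.41 z [ 0.001 -0.    -1.   ] F [-0.6  0.3 -2.5] w 0.636 q [-0.16  0.28  1.84  0.    1.02  0.04]
top crop 295 133 f 6.666666666666667
scene crop 214 207 f 6.666666666666667
```

View pics/scene18z.png

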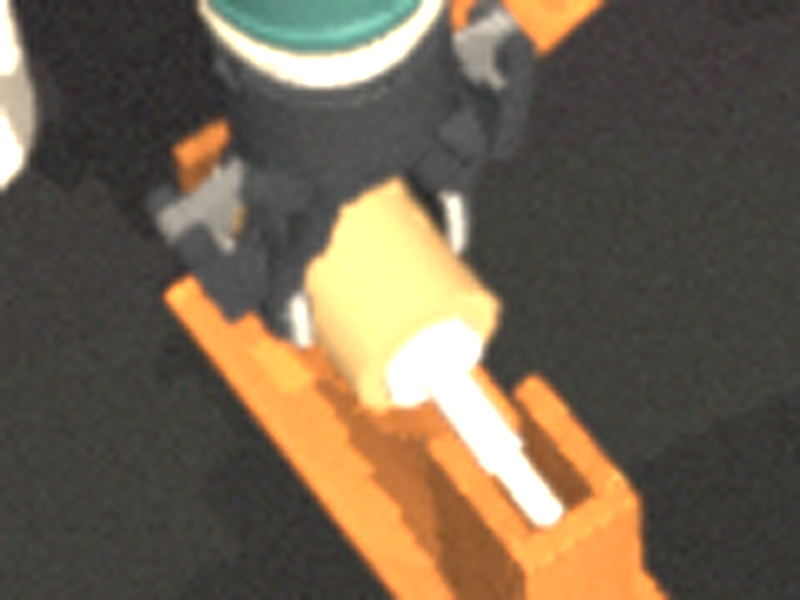

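View pics/top18z.png

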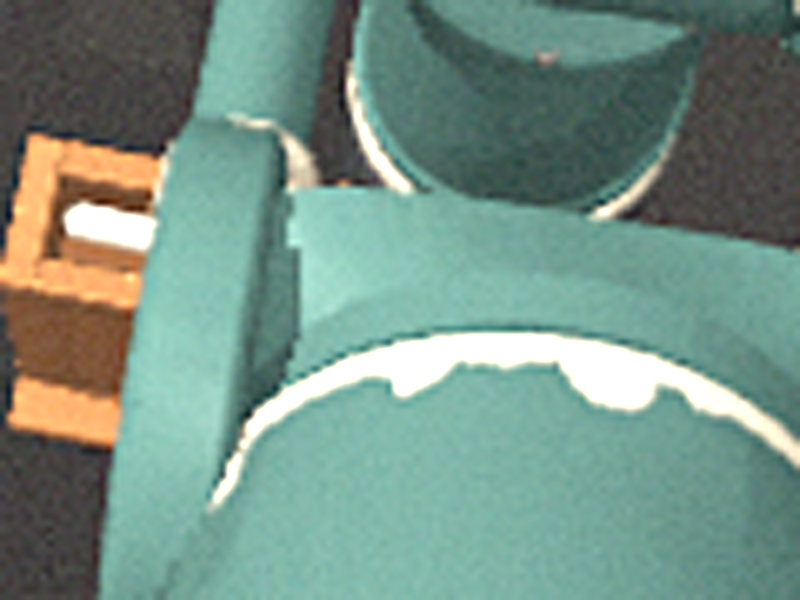

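Request:
arm_command(
  steps=[0,-0.2,0,0,0,0,0.3,0,-0.2,0,0,0,0,0.3,0,0,0,0,0,0,0.3],
  squeeze=80,
)

```text
time: 23.05
tool_pos: [0.623, -0.0646, 0.0812]
tcp_rot: [3.125, -0.311, 0.002]
wrist_force: [-0.6, -5.1, -2.1]
width: 0.631
```

Request:
arm_command(
  steps=[0,-0.15,0,0,0,0,0.3,0,-0.1,0,0,0,0,0.3,0,0,0,0,0,0,0.3,0,0,0,0,0,0,0.3],
)

```text
time: 23.55
tool_pos: [0.6243, -0.0583, 0.0811]
tcp_rot: [3.124, -0.312, 0.002]
wrist_force: [0.6, -6.7, -2.2]
width: 0.634
```

```bash
python3 -c "
from plan import *
from look import look
st()
look('19',60,45,P=[.62,-.06,.1])"
```

```text
t 23.55 pos [ 0.6243 -0.0583  0.0811] yaw -11.41 z [ 0.001 -0.002 -1.   ] F [ 0.6 -6.7 -2.2] w 0.634 q [-0.13  0.29  1.84 -0.    1.02  0.07]
top crop 295 133 f 6.666666666666667
scene crop 214 207 f 6.666666666666667
```

View pics/scene19z.png

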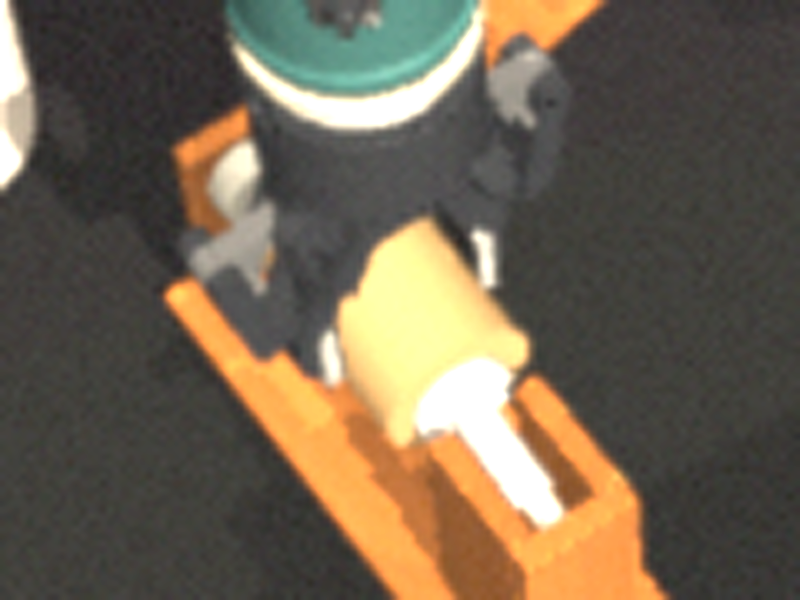

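Request:
arm_command(
  steps=[0,-0.12,0,0,0,0,0.3,0,-0.08,0,0,0,0,0.3,0,0,0,0,0,0,0.3,0,0,0,0,0,0,0.3],
)

```text
time: 24.15
tool_pos: [0.6255, -0.0531, 0.0812]
tcp_rot: [3.123, -0.312, 0.002]
wrist_force: [0.9, -9.4, -1.8]
width: 0.636
```

```bash
python3 -c "
from plan import *
from look import look
st()
look('20',60,45,P=[.62,-.06,.1])"
```

```text
t 24.15 pos [ 0.6255 -0.0531  0.0812] yaw -11.41 z [ 0.001 -0.003 -1.   ] F [ 0.9 -9.4 -1.8] w 0.636 q [-0.12  0.29  1.83 -0.    1.02  0.08]
top crop 295 133 f 6.666666666666667
scene crop 214 207 f 6.666666666666667
```

View pics/scene20z.png

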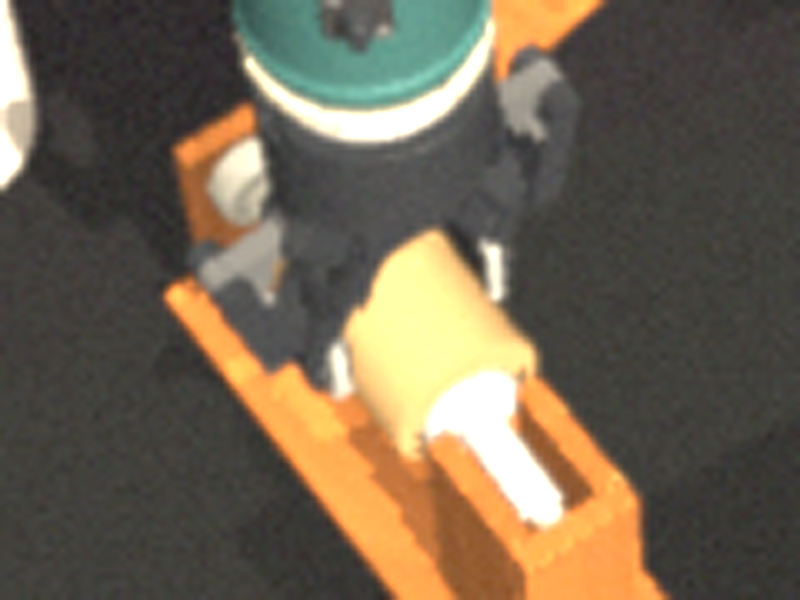

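View pics/top20z.png

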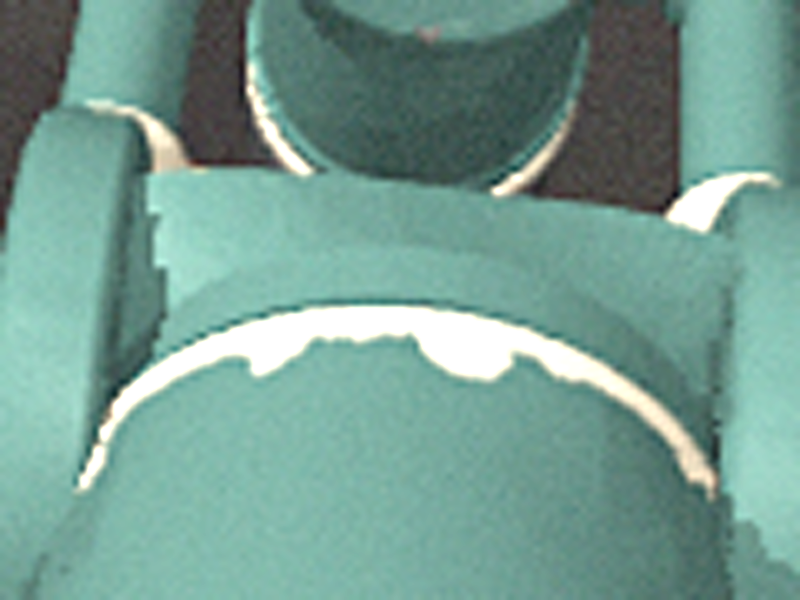

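Request:
arm_command(
  steps=[0,-0.03,0.15,0,0,0,0.3,0,0,0.2,0,0,0,0.3,0,0,0.2,0,0,0,0.3,0,0,0,0,0,0,0.3],
)

```text
time: 24.75
tool_pos: [0.6254, -0.0522, 0.0646]
tcp_rot: [3.123, -0.312, 0.001]
wrist_force: [-1.3, -8.8, -1.4]
width: 0.633
```

```bash
python3 -c "
from plan import *
from look import look
st()
look('21',60,45,P=[.62,-.06,.1],names=('scene',))"
```

```text
t 24.75 pos [ 0.6254 -0.0522  0.0646] yaw -11.41 z [ 0.    -0.003 -1.   ] F [-1.3 -8.8 -1.4] w 0.633 q [-0.12  0.31  1.84 -0.    0.99  0.08]
scene crop 214 207 f 6.666666666666667
```

View pics/scene21z.png

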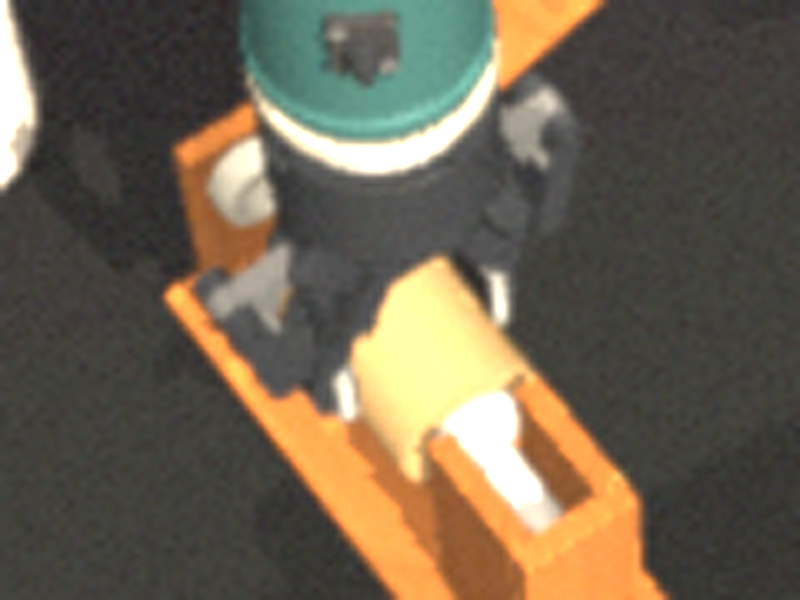

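Request:
arm_command(
  steps=[0,0,0.2,0,0,0,0.3,0,0,0.2,0,0,0,0.3,0,0,0.15,0,0,0,0.3,0,0,0,0,0,0,0.3],
)

```text
time: 25.3
tool_pos: [0.6255, -0.0521, 0.0482]
tcp_rot: [3.123, -0.312, 0.001]
wrist_force: [-0.8, -8.5, -0.3]
width: 0.631
```

```bash
python3 -c "
from plan import *
from look import look
st()
look('22',60,45,P=[.62,-.06,.1],names=('scene',))"
```

```text
t 25.3 pos [ 0.6255 -0.0521  0.0482] yaw -11.4 z [ 0.    -0.003 -1.   ] F [-0.8 -8.5 -0.3] w 0.631 q [-0.12  0.32  1.85 -0.    0.96  0.08]
scene crop 214 207 f 6.666666666666667
```

View pics/scene22z.png

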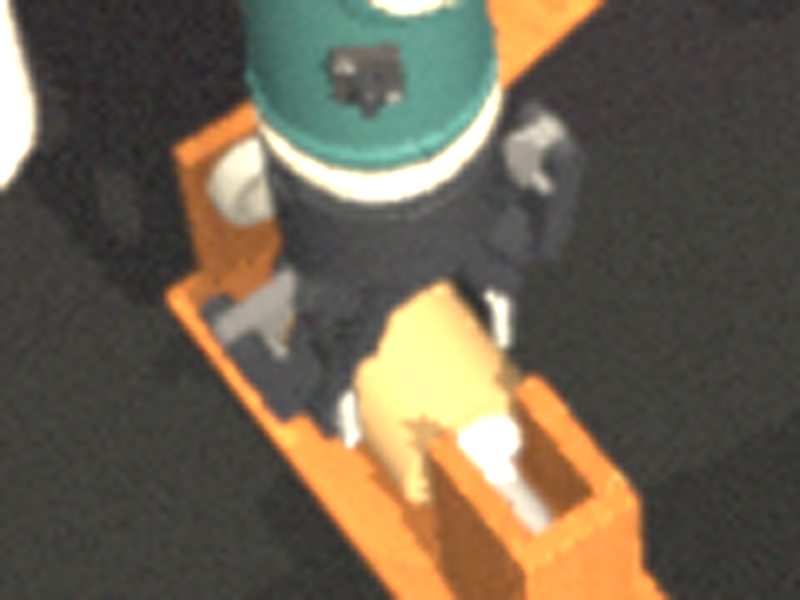

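Request:
arm_command(
  steps=[0,0,0.1,0,0,0,0.3,0,0,0.03,0,0,0,0.3,0,0,0,0,0,0,0.3],
)

```text
time: 25.72
tool_pos: [0.6256, -0.0521, 0.0445]
tcp_rot: [3.123, -0.312, 0.001]
wrist_force: [-1.7, -8.6, -0.6]
width: 0.632
```

```bash
python3 -c "
from plan import *
from look import look
st()
look('23',40,30,P=[.60,-.08,.1])"
```

```text
t 25.73 pos [ 0.6256 -0.0521  0.0445] yaw -11.4 z [ 0.    -0.003 -1.   ] F [-1.7 -8.6 -0.6] w 0.632 q [-0.12  0.33  1.86 -0.    0.96  0.08]
top crop 325 159 f 10.0
scene crop 234 211 f 10.0
```

View pics/scene23z.png

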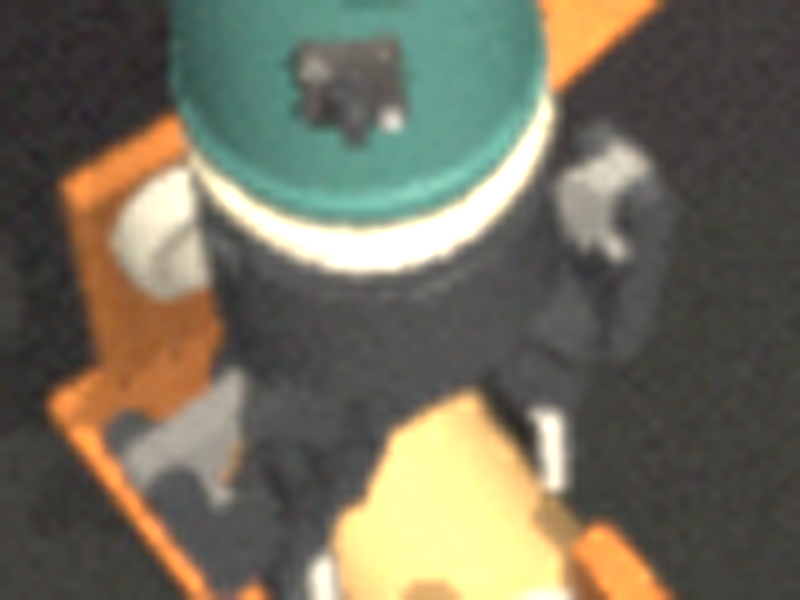

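View pics/top23z.png

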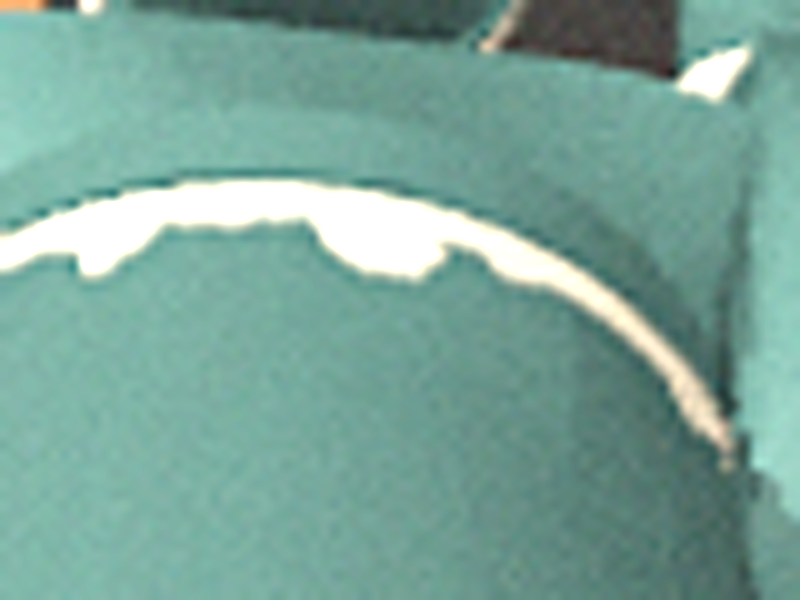

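Request:
arm_command(
  steps=[0,0.1,0,0,0,0,0.3,0,0.1,0,0,0,0,0.3,0,0,0,0,0,0,0.3,0,0,0,0,0,0,0.3],
)

```text
time: 26.32
tool_pos: [0.6244, -0.0574, 0.0445]
tcp_rot: [3.124, -0.312, 0.001]
wrist_force: [-1.5, -7.4, -1.0]
width: 0.634
```

```bash
python3 -c "
from plan import *
from look import look
st()
look('24',40,30,P=[.63,-.04,.1],names=('scene',))"
```

```text
t 26.32 pos [ 0.6244 -0.0574  0.0445] yaw -11.41 z [ 0.    -0.002 -1.   ] F [-1.5 -7.4 -1. ] w 0.634 q [-0.13  0.33  1.86 -0.    0.96  0.07]
scene crop 237 230 f 10.0
```

View pics/scene24z.png

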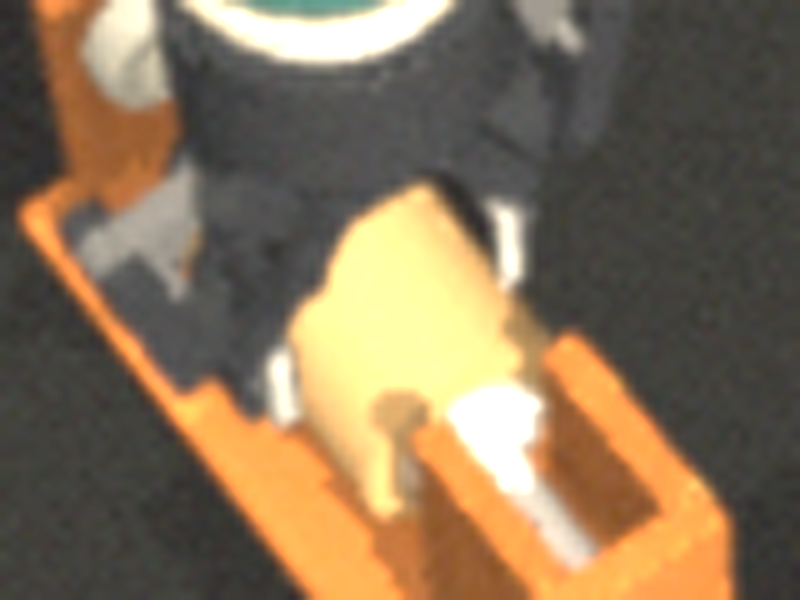

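Request:
arm_command(
  steps=[0,0.1,0,0,0,0,0.3,0,0.07,0,0,0,0,0.3,0,0,0,0,0,0,0.3,0,0,0,0,0,0,0.3],
)

```text
time: 26.88
tool_pos: [0.6234, -0.0619, 0.0445]
tcp_rot: [3.125, -0.312, 0.001]
wrist_force: [-1.1, -5.7, -1.1]
width: 0.633
```

```bash
python3 -c "
from plan import *
from look import look
st()
look('25',40,30,P=[.63,-.04,.1],names=('scene',))"
```

```text
t 26.88 pos [ 0.6234 -0.0619  0.0445] yaw -11.41 z [ 0.001 -0.001 -1.   ] F [-1.1 -5.7 -1.1] w 0.633 q [-0.14  0.33  1.86 -0.    0.95  0.06]
scene crop 237 230 f 10.0
```

View pics/scene25z.png

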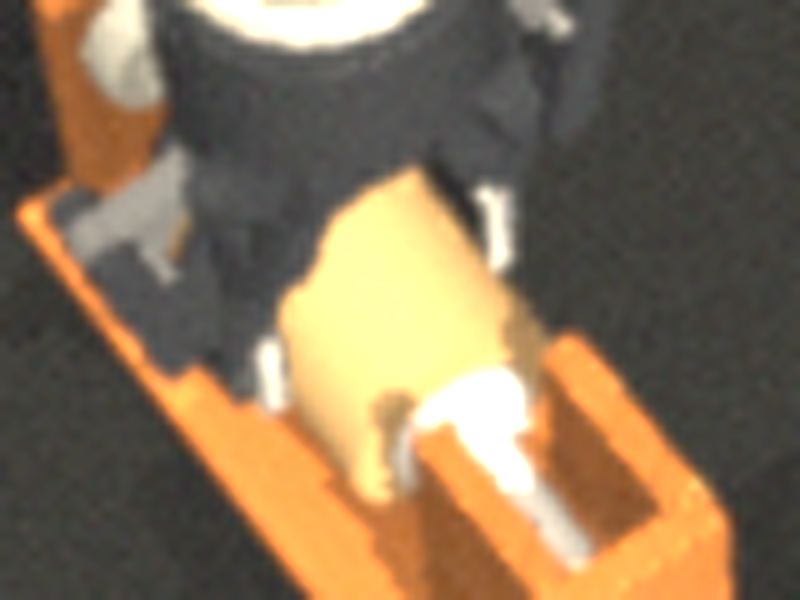

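Request:
arm_command(
  steps=[0,0.1,0,0,0,0,0.3,0,0.05,0,0,0,0,0.3,0,0,0,0,0,0,0.3],
)

```text
time: 27.3
tool_pos: [0.6224, -0.0657, 0.0441]
tcp_rot: [3.126, -0.313, 0.0]
wrist_force: [-0.4, -5.2, -1.9]
width: 0.631
```

Request:
arm_command(
  steps=[0,0.08,0,0,0,0,0.3,0,0,0,0,0,0,0.3,0,0,0,0,0,0,0.3],
)

```text
time: 27.68
tool_pos: [0.6217, -0.0672, 0.0438]
tcp_rot: [-3.126, 0.312, 0.0]
wrist_force: [0.6, -0.7, -1.1]
width: 0.632
```

```bash
python3 -c "
from plan import *
from look import look
st()
look('26',40,30,P=[.63,-.04,.1],names=('scene',))"
```

```text
t 27.68 pos [ 0.6217 -0.0672  0.0438] yaw -11.4 z [-0.     0.001 -1.   ] F [ 0.6 -0.7 -1.1] w 0.632 q [-0.15  0.33  1.86  0.    0.95  0.05]
scene crop 237 230 f 10.0
```

View pics/scene26z.png

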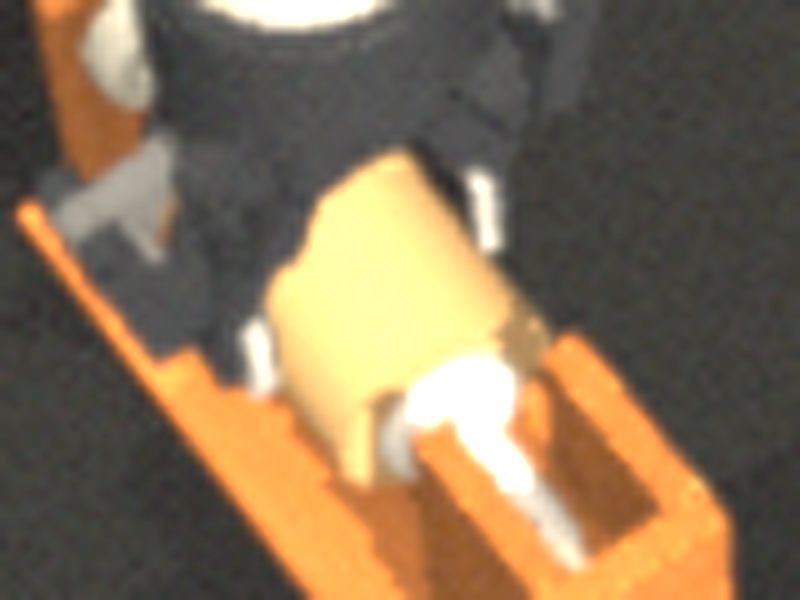

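Request:
arm_command(
  steps=[0,0,0.08,0,0,0,0.3,0,0,0.04,0,0,0,0.3,0,0,0,0,0,0,0.3],
)

```text
time: 28.1
tool_pos: [0.6215, -0.0674, 0.0399]
tcp_rot: [-3.126, 0.312, 0.001]
wrist_force: [-0.1, 0.0, -1.3]
width: 0.636
```

Request:
arm_command(
  steps=[0,0,0,0,0,0,0.75,0,0,0,0,0,0,0.9,0,0,0,0,0,0,1,0,0,0,0,0,0,1],
)

```text
time: 28.6
tool_pos: [0.6219, -0.0677, 0.0405]
tcp_rot: [3.126, -0.312, 0.0]
wrist_force: [-0.3, 0.3, 0.4]
width: 0.998
```

```bash
python3 -c "
from plan import *
from look import look
st()
look('27',60,45,P=[.62,-.06,.1],names=('scene',))"
```

```text
t 28.6 pos [ 0.6219 -0.0677  0.0405] yaw -11.41 z [ 0. -0. -1.] F [-0.3  0.3  0.4] w 0.998 q [-0.15  0.33  1.86 -0.    0.95  0.05]
scene crop 214 207 f 6.666666666666667
```

View pics/scene27z.png

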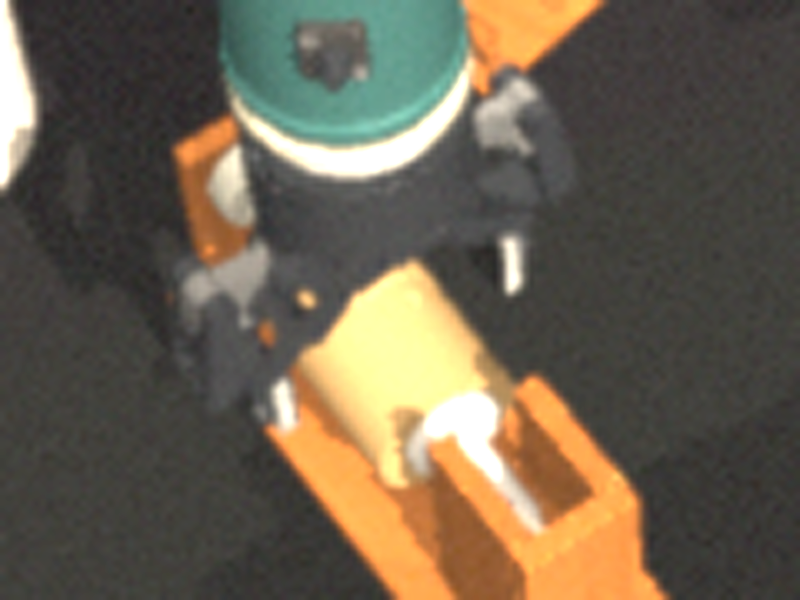

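Released; I'll rise straight up and move the arm away toward the base for a clear view.

Request:
arm_command(
  steps=[0,0,-0.4,0,0,0,1,0,0,-0.8,0,0,0,1,0,0,-1,0,0,0,1,0,0,-1,0,0,0,1,0,0,-1,0,0,0,1,-0.8,0,-0.3,0,0,0,1,-1,0,0,0,0,0,1,-1,0,0,0,0,0,1,-1,0,0,0,0,0,1,-1,0,0,0,0,0,1],
)

```text
time: 29.9
tool_pos: [0.4799, -0.039, 0.1763]
tcp_rot: [-3.126, 0.312, -0.002]
wrist_force: [-0.6, -0.4, 0.3]
width: 1.001
```

Request:
arm_command(
  steps=[-0.3,-1,0,0,0,0,1,-0.3,-1,0,0,0,0,1,-0.3,-1,0,0,0,0,1,0,-1,0,0,0,0,1,0,-1,0,0,0,0,1,0,-1,0,0,0,0,1,0,-1,0,0,0,0,1,0,0,0,0,0,0,1],
)

```text
time: 30.9
tool_pos: [0.4962, 0.1736, 0.1763]
tcp_rot: [-3.126, 0.308, -0.002]
wrist_force: [-0.0, -0.4, 0.1]
width: 1.0
```

```bash
python3 -c "
from plan import *
from look import look
st()
look('28',60,45,P=[.62,-.06,.07])"
```

```text
t 30.9 pos [0.4962 0.1736 0.1763] yaw -11.27 z [ 0.001  0.001 -1.   ] F [-0.  -0.4  0.1] w 1.0 q [0.29 0.01 1.97 0.   1.17 0.49]
top crop 294 138 f 6.666666666666667
scene crop 215 213 f 6.666666666666667
```

View pics/scene28z.png

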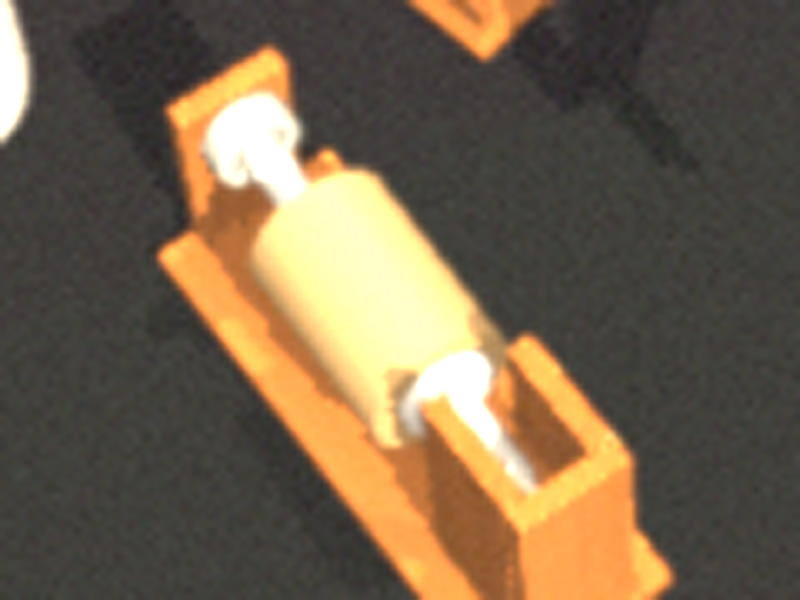

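View pics/top28z.png

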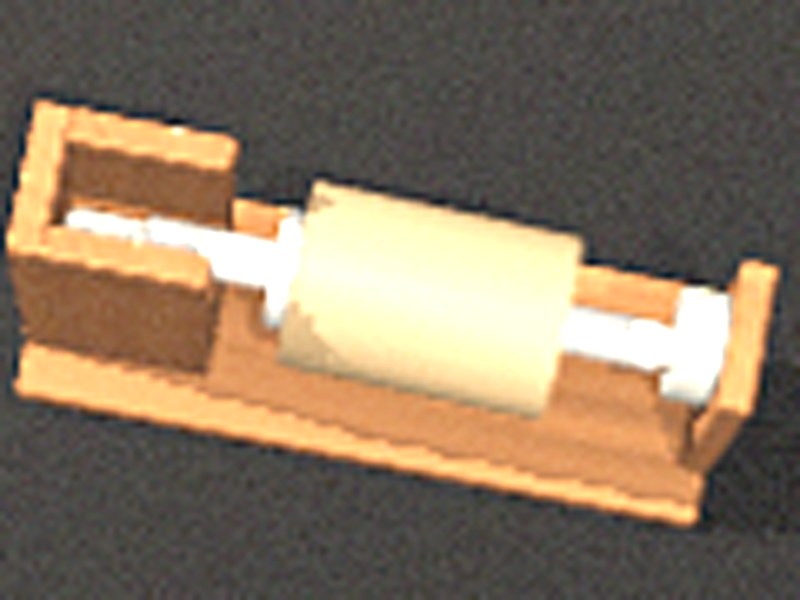

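```bash
python3 -c "
from h import *
ti,tK,tT=load('top28');si,sK,sT=load('scene28')
f=lambda u,c:np.array(u)/(800/120)-.5+c
a=np.array([294,138]);b=np.array([215,213])
th=np.radians(-101.4);o=np.array([.625,-.0545]);M=np.array([[np.cos(th),np.sin(th)],[-np.sin(th),np.cos(th)]])
for n,u in (('collar mid',(286,268)),('tip',(68,216)),('nose entering',(665,345)),('bodyend step',(628,340))): print(n,(M@(plane([f(u,a)],tK,tT,.07)[0,:2]-o)*1e3).round(1))
for n,u in (('tip',(535,487)),('collar',(448,395)),('noseAtCup',(262,155))): print('scene',n,(M@(plane([f(u,b)],sK,sT,.07)[0,:2]-o)*1e3).round(1))
t0=load('top0')[0].astype(int);s0=load('scene0')[0].astype(int)
for n,i0,i1,boxes in (('top',t0,ti,dict(mug=(440,140,60,65),mouse=(498,208,42,60),jar=(115,130,60,55))),('scene',s0,si,dict(mug=(165,185,60,60),mouse=(185,150,50,42),jar=(380,380,50,55)))):
    for k,(x,y,w,h) in boxes.items(): print(n,k,np.abs(i0-i1)[y:y+h,x:x+w].mean().round(2))
"

```

```text
collar mid [-30.6   0.3]
tip [-97.7   3.6]
nose entering [84.2 -1.2]
bodyend step [73.2 -1.8]
scene tip [-77.1  -0.1]
scene collar [-30.8   3.5]
scene noseAtCup [87.6  1.8]
top mug 3.73
top mouse 3.78
top jar 61.14
scene mug 2.03
scene mouse 2.47
scene jar 2.05
```

```bash
python3 -c "
from workcell import bot
print(bot.finish_job())"
```

```text
the job is handed in; nothing more can be done
None
```

The loaded roll is in the holder and the job is handed in, at about 31 s of the 58 s allowed. The hand-in gives no verdict, so what follows is from my own last checks.

**What I did:** I gripped the spindle by its barrel and pushed it through the roll until the collar touched, then let go. I carried the roll and spindle by the roll to the holder and lowered the plunger into the slot. I pressed it in about 19–20 mm (up to 9.4 N), lowered it level with the cup and backed off. The axial force fell from 5 N to about 0 where the nose should reach the cup floor, so I released and moved the arm clear.

**Last checks:**
- **Collar:** its middle measured at holder x of about -30.6 mm in the top camera and -30.8 mm in the scene camera; seated is -30 mm.
- **Plunger tip:** about -97.7 mm in the top camera; seated is -97 mm.
- **Nose and roll:** the nose is inside the cup, the roll hangs on the spindle, and the arm touches nothing.
- **Bystanders:** the mug and mouse are unchanged in both cameras. The jar is unchanged in the scene camera.

**What failed or disagreed:**
- **First grips missed:** three closes on the barrel, at TCP heights of 34–40 mm, caught nothing. The fingertips sit roughly 25–30 mm farther back from the reported TCP than the data sheet says. I gripped lower and allowed for that from then on.
- **Plunger tip, scene camera:** its scene reading did not agree, because the cheek hides the tip in that view.
- **Jar, top camera:** the arm covered it, so I could only check it in the scene camera.
- **Camera heights:** triangulated heights read about 3 mm low.

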